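Refit the service cover of a thermal cycler and hold it on its gasket

TASK

The service cover of the thermal cycler is off and leans on the carton. First turn the black wing knob on the deck until the slot of the catch under it faces straight out of the opening (pointer on the index mark); then take the cover by its handle, stand it upright on its bottom edge on the plinth, square in front of the opening, slide it in so that its stud enters the catch, and press it firmly and flat against the foam gasket. Finish while still holding it pressed there, because I will lock the catch myself; leave the bottle, the screwdriver and the tip box where they are.

Things in the scene. Friction and masses are not known exactly. Their poses are not given: they have to be found in the camera images.
- cycler: Fixed cream thermal cycler, 260 mm wide (y), 240 deep. Origin on the bench below the middle of the face of the frame round its service opening; x points into the machine, y along the face, z up. Frame face: plane x 0, z 20 to 160 mm; opening 180 mm wide, z 32 to 145. Deck at z 160 from x 0 to 100 mm, behind it the hood up to z 221.
- plinth (a point): Middle of the front edge of the cycler's grey plinth, at (-65, 0, 20) mm of the cycler, axes as the cycler's. The plinth's flat top (z 20 mm) reaches from here 65 mm in to the frame's face, 260 mm wide. The cover stands on it.
- cam (a joint): Angle of the quarter-turn catch about its vertical axis, rad, counter-clockwise from above. 0: its slot faces straight out of the opening (-x of the cycler), knob pointer on the deck's index mark; 1.57: locked. Starts between 0.9 and 1.5, turns from -0.6 to 1.8, no stop at 0, stays where left (friction 0.04 N m).
- cam_grip (a point): Point on the catch's axis in the black wing knob, at (34, -65, 178) mm of the cycler; axes the cycler's, not turning. Wing: 42 mm long, 10 thick, z 163 to 190 mm, on a steel disc of 42 mm diameter, top z 163. At cam 0 it lies along the cycler's x, white pointer line to -x; at angle q turned by q counter-clockwise from above.
- cam_slot (a point): Centre of the steel cam below the deck behind the opening, at (34, -65, 130) mm of the cycler, axes as the cycler's. Cam 36 mm across, z 118 to 146, hollow, with one slot 18 mm wide in its side for the cover's stud, on the pointer's side. The stud's head enters only with the slot within about 0.2 rad of straight out.
- gasket (a joint): How far the black foam gasket round the opening is squeezed, m: 0 free, 0.005 fully; 2.5 N per mm; a firm press squeezes it 2 to 4 mm. The gasket is an 8 mm wide strip, 182 mm by 128 mm outside (z 24 to 152), standing 7 mm proud of the frame's face (to x -7 mm of the cycler) when free.
- cover: Loose cream sheet-metal cover, 190 mm wide (y), 135 high (z), 3 thick (x), about 0.35 kg. Origin mid bottom edge; z up the sheet, x to its back (stud side), handle and louvres on -x. At the start leans back 0.38 rad on the carton, bottom edge on the bench. In place: axes parallel to the cycler's, origin at y 0, z 20 mm of the cycler, x -8.5 mm where it just touches the gasket.
- cover_handle (a point): Middle of the bar of the cover's steel bow handle: flat-sided bar, 10 mm thick (cover's x), 14 mm high (z), 120 mm long along the cover's y with its posts near the ends, at (-49.5, 0, 105) mm of the cover, i.e. bar centre 48 mm off the outer face. Axes as the cover's.
- cover_stud (a point): Tip of the steel stud on the cover's back, at (35, -65, 110) mm of the cover: neck 5 mm, head 12 mm diameter, 6 mm long at the tip. With the cover on the plinth it is at the height of the cam's slot. To lower the cover on to the plinth with the stud clear of header and gasket, keep the cover's origin at x -60 to -45 mm of the cycler.
- carton: Fixed cardboard carton, 110 mm (x) by 150 mm (y), 70 mm high, on which the cover leans (against its -x top edge). Origin in the middle of its underside.
- bottle: Bystander: amber bottle, 66 mm diameter, 140 mm high, standing. Origin in the middle of its underside.
- screwdriver: Bystander: screwdriver with grey handle, about 200 mm long, lying along its x.
- tipbox: Bystander: grey pipette tip box with clear lid, 82 by 120 mm, 67 mm high. Origin in the middle of its underside.

How it is judged:
By the outcome, as a careful person would: the job done as asked, in the order asked, and still so for the second after the job is handed in, while the arm keeps its last pose, push and grip.
It also fails if it takes over 62 s, if anything falls off the work surface, if the arm or the gripper's body presses on something with over 40 N, if the wrist force passes 120 N, or if a joint passes its speed limit or range.

ROBOT

A 6-joint arm with a two-finger parallel gripper is mounted at the origin on the work surface. World frame = base frame: x ahead of the robot, y to its left, z up, the work surface at z = 0. Lengths are in mm, angles in rad, forces in N, time in s.
With the tool pointing down it reaches from about 350 to 950 mm from the base axis. Payload 17.4 kg.
Tool frame: the origin (TCP) lies between the finger pads; the fingertips stand 8 mm ahead of it and the grasp point (between the pads) lies 11 mm behind it (tip_extent is the distance from the TCP to the fingertips, in mm); y points along the fingers, x is the direction in which the jaws open and shut, and the axes are right-handed (so a half turn about y gives the same grasp; the last joint's range is limited). The gripper opens to 93 mm and grips with 3 to 60 N. Pads are 15 mm wide; open, the fingers measure 128 mm over their backs; the gripper's body (75 mm by 188 mm) begins 65 mm behind the grasp point.
Start: joints at [-1.191, 0.116, 1.442, -0, 1.584, -0.038], TCP at [273.873, -616.949, 226.646] pointing down, gripper open.
Joint ranges: [-2.83, 2.83], [-0.83, 2.19], [0.07, 2.5], [-1.14, 4.28], [0.01, 3], [-2.97, 2.97]. Speed limits (rad/s): [1.89, 1.89, 2.22, 3.14, 3.14, 3.14].

INTERFACE

Orientations are given as a 3x3 rotation matrix whose columns are the frame's x, y, z axes.
In Python, from rig import * gives the robot as it stands.
- The arm moves only by the tool send_rows, never from a script. Its argument "deltas" is text: rows parted by semicolons, each of 7 numbers parted by spaces: the shift along the tool's x, y, z in mm, then the turn, a rotation vector about the tool's x, y, z in degrees, then the opening, from 0 (shut) to 1 (fully open). In form: x y z wx wy wz gripper; .... A call has 1 to 5 rows; each row is the pose to reach, as a shift and turn from the pose commanded when the call began, along the tool's axes at that moment; what a row does not reach only later rows make up. A row lasts 1/12 s, in which the tool goes at most 41.7 mm and 7.16 degrees, less where a joint would pass 70% of its speed; a pose out of reach is approached as far as the arm can. A call with a gripper value outside its range is refused whole. The fingers move at their own pace and stop on an object; "force" is the grip in N (left out, the last holds). Time passes only in rows, so rows that repeat a pose let the fingers close. It gives the time, the measured TCP pose, the force and the opening at its end, in the units of the state.
- state(): the state, without advancing time (a new reading comes with each control period).
- snapshot(name): name is "scene" or "top"; returns the picture (384x512x3 uint8, red, green, blue); there is no depth.
- camera_model(name): a dict with "fx", "fy", "cx", "cy" (pixels), "k1" (the pictures are not rectified: a ray, as slopes to the right and down, at radius r is drawn at 1 + k1 r^2 times it, then the intrinsics apply), "rvec" (rotation vector, rad) and "tvec" (3), from world to camera coordinates, as OpenCV has them. Camera axes: x right, y down, z forward; pixel columns grow to the right and rows downward; lengths in mm; the calibration is good to about 2 mm. A picture is of the moment at which its call begins. camera_model takes no time and is no camera call.
- finish_job(): hands the job in, once; it reports no verdict.
The state is a dict: "time": time; "joints": joint angles; "joint_velocities": joint speeds; "joint_efforts": joint torques, N m; "eef_pos": TCP position; "eef_rot": TCP orientation; "force": force on the tool from outside, world axes, zero at the start; "ft_torque": the same for the moment, N m; "gripper_width": finger opening in mm.
Only numpy, scipy, OpenCV 4.12 (cv2) and the standard library are available. Lean on these libraries where they do the work, as an engineer would, in place of code of your own. Each camera call takes 0.05 s, during which the arm holds its last target.

## Working session

There is one attempt and no reset: what is moved stays moved. The work goes in short steps, Python scripts to look and compute and a tool call to move; the robot and the scene stay as the last step left them, time stands still between calls to the robot, and variables do not carry over. Pictures are saved under pics/ and viewed, and the job is handed in when it is done.

Besides the shell and the picture viewer there is one more tool, called after "Request:" as name(argument=value, ...) on one line, values as JSON. send_rows: Moves the arm, as the interface text tells. Its arguments: {"type":"object","properties":{"deltas":{"type":"string"},"force":{"type":"number"}},"required":["deltas"]}

```bash
ls; mkdir -p pics
python3 - <<'E'
from rig import *
import cv2
for n in("scene","top"):
    im=snapshot(n); cv2.imwrite(f"pics/{n}0.png",cv2.resize(im[:,:,::-1],None,fx=1.5,fy=1.5)); cv2.imwrite(f"pics/raw_{n}0.png",im[:,:,::-1])
    print(camera_model(n))
print(state())
E
```

```text
pics
{'fx': 365.9790745464131, 'fy': 365.9790745464131, 'cx': 252.41829100468905, 'cy': 185.37380904985497, 'k1': -0.018635740533631897, 'rvec': array([ 2.16913672,  0.79195086, -0.34644275]), 'tvec': array([-376.25965375, -214.73023596, 1297.24640602])}
{'fx': 405.74836459279516, 'fy': 405.74836459279516, 'cx': 262.16333449573904, 'cy': 193.5984186641353, 'k1': -0.06783754332525405, 'rvec': array([ 2.17309764, -2.1576184 ,  0.11222242]), 'tvec': array([-102.38753565,  596.93888567, 1191.37814785])}
{'time': 0.1, 'joints': array([-1.19080774e+00,  1.16441089e-01,  1.44219475e+00,  2.40327056e-05,
        1.58400250e+00, -3.77732282e-02]), 'joint_velocities': array([-1.09349132e-04, -9.09738797e-05, -2.64058269e-03,  1.11090837e-03,
       -1.06436098e-03,  7.26102319e-04]), 'joint_efforts': array([ 2.26509343e-03, -7.22894096e+01, -6.23864865e+01,  7.81598291e-02,
        2.26630020e-02, -7.42802104e-05]), 'eef_pos': array([ 273.80819354, -616.78076864,  225.9792356 ]), 'eef_rot': array([[ 4.05715855e-01, -3.65540066e-04,  9.13999186e-01],
       [-9.13998662e-01,  9.80012459e-04,  4.05716015e-01],
       [-1.04403605e-03, -9.99999453e-01,  6.35034616e-05]]), 'force': array([-0.29387417,  0.53952088, -0.80070203]), 'ft_torque': array([-0.04116377, -0.02381868,  0.0337919 ]), 'gripper_width': 93.26164551314525}
```

View pics/scene0.png

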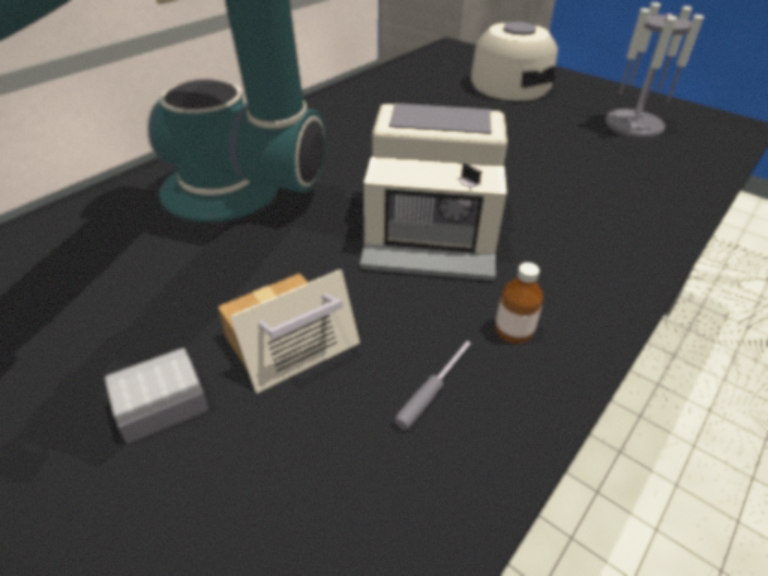

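View pics/top0.png

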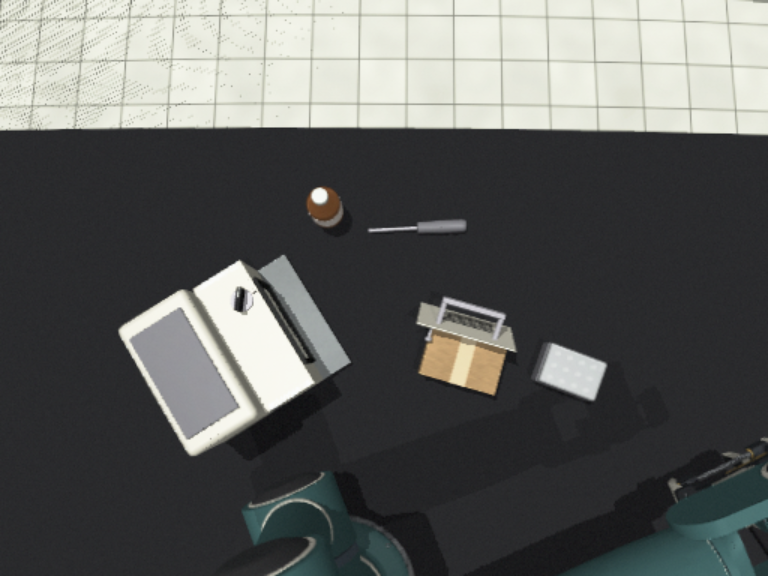

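```bash
cat > h.py <<'E'
import numpy as np, cv2
from rig import *
def cam(n):
    c=camera_model(n); R,_=cv2.Rodrigues(c['rvec']); t=np.array(c['tvec']).ravel()
    K=np.array([[c['fx'],0,c['cx']],[0,c['fy'],c['cy']],[0,0,1.]]); return K,np.array([c['k1'],0,0,0,0.]),R,t
def ray(n,p):
    K,d,R,t=cam(n); u=cv2.undistortPoints(np.array([[p]],float),K,d)[0,0]
    return -R.T@t, R.T@np.array([u[0],u[1],1.])
def onz(n,p,z):
    o,v=ray(n,p); return o+v*(z-o[2])/v[2]
def proj(n,P):
    K,d,R,t=cam(n); return cv2.projectPoints(np.atleast_2d(np.array(P,float)),cv2.Rodrigues(R)[0],t,K,d)[0][:,0]
def tri(ps):
    A=np.zeros((3,3));b=np.zeros(3)
    for n,p in ps:
        o,v=ray(n,p); v/=np.linalg.norm(v); M=np.eye(3)-np.outer(v,v); A+=M;b+=M@o
    return np.linalg.solve(A,b)
def shot(n,name,box=None,f=6,raw=None):
    im=snapshot(n) if raw is None else raw
    cv2.imwrite(f"pics/raw_{name}.png",im[:,:,::-1])
    x0,y0,x1,y1=box or (0,0,512,384)
    cv2.imwrite(f"pics/{name}.png",cv2.resize(im[y0:y1,x0:x1,::-1],None,fx=f,fy=f,interpolation=cv2.INTER_CUBIC))
E
python3 - <<'E'
from h import *
a=cv2.imread('pics/raw_top0.png')[:,:,::-1]
shot('top','t_cyc',(75,160,240,310),4.8,a)
shot('top','t_cov',(270,190,350,270),7,a)
b=cv2.imread('pics/raw_scene0.png')[:,:,::-1]
shot('s','s_cov',(140,170,245,265),6,b)
shot('s','s_cyc',(235,60,345,190),4.6,b)
E
```

```text
(no output)
```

View pics/t_cyc.png

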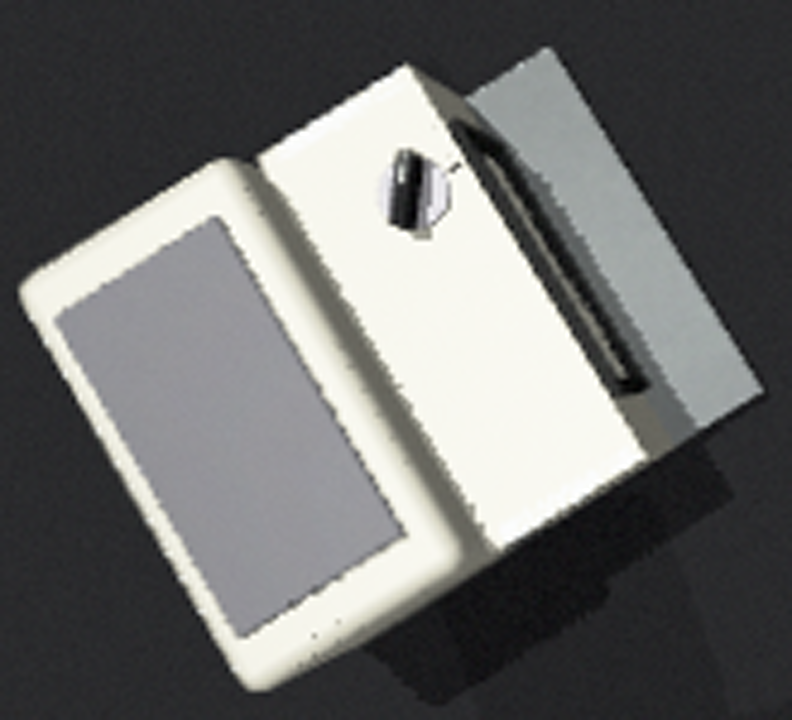

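View pics/t_cov.png

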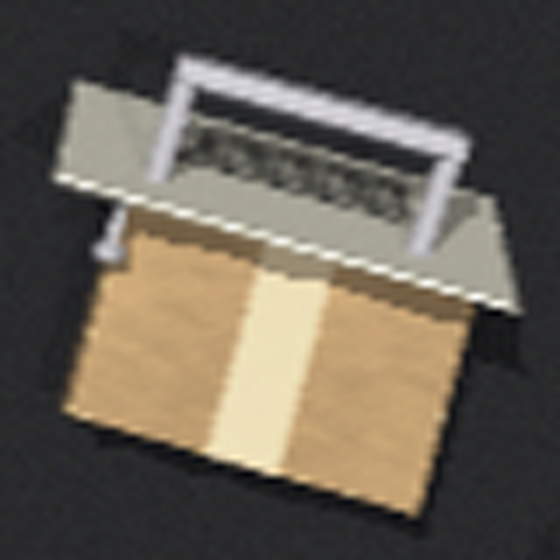

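View pics/s_cov.png

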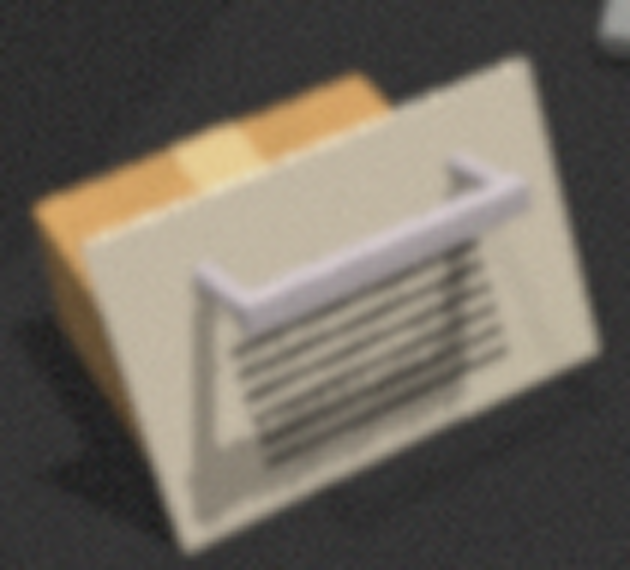

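View pics/s_cyc.png

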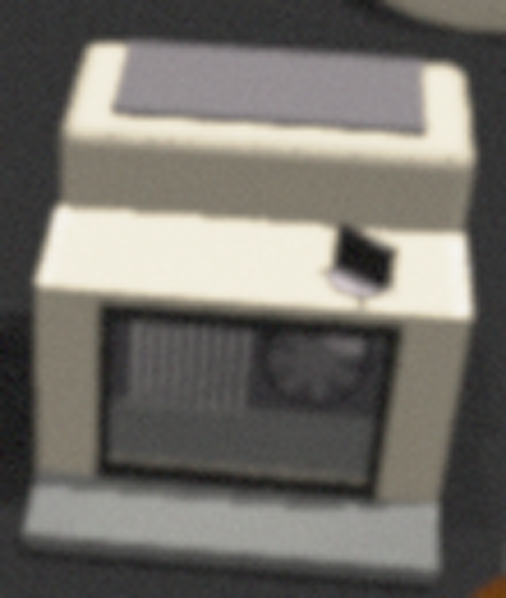

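```bash
cat > m1.py <<'E'
from h import *
def C(p,box,f): return ((p[0]+.5)/f-.5+box[0],(p[1]+.5)/f-.5+box[1])
T=lambda p:C(p,(75,160),4.8); V=lambda p:C(p,(270,190),7); S=lambda p:C(p,(140,170),6); Y=lambda p:C(p,(235,60),4.6)
np.set_printoptions(precision=1,suppress=True)
p1=onz('top',T((549,47)),20);p2=onz('top',T((764,392)),20)
d1=onz('top',T((408,65)),160);d2=onz('top',T((648,458)),160)
print('plinth',p1,p2,np.linalg.norm(p2-p1),'deck',d1,d2,np.linalg.norm(d2-d1))
for a,b in((p1,p2),(d1,d2)): print(np.arctan2(*(b-a)[[1,0]]))
# scene
s1=onz('scene',Y((440,540)),20);s2=onz('scene',Y((27,530)),20)
print('scene plinth',s1,s2)
print('scene deck',onz('scene',Y((472,316)),160),onz('scene',Y((38,288)),160))
print('cover tri top A(left top)',tri([('top',V((57,180))),('scene',S((522,57)))]),'B',tri([('top',V((520,312))),('scene',S((85,243)))]))
print('cover bottom scene',onz('scene',S((600,352)),0),onz('scene',S((190,553)),0),'top',onz('top',V((73,82)),0),onz('top',V((493,197)),0))
print('handle ends tri',tri([('top',V((182,66))),('scene',S((522,188)))]),tri([('top',V((462,146))),('scene',S((250,310)))]))
E
python3 m1.py
```

```text
plinth [672.1 127.3  20. ] [454.  -13.7  20. ] 259.6596244758245 deck [638.  181.3 160. ] [418.6  40.1 160. ] 260.95467349332984
-2.567854452172661
-2.5698565736368506
scene plinth [657.7 149.9  20. ] [454.2 -11.7  20. ]
scene deck [636.1 182.4 160. ] [421.5  37.8 160. ]
cover tri top A(left top) [ 526.9 -142.4  126.7] B [ 477.1 -324.   126.7]
cover bottom scene [ 577.5 -156.2    0. ] [ 526.  -337.7    0. ] top [ 577.6 -153.2    0. ] [ 528.  -338.3    0. ]
handle ends tri [ 573.2 -192.5  118.9] [ 542.6 -303.4  119.8]
```

Run:
```python
from m1 import *
a=cv2.imread('pics/raw_top0.png')[:,:,::-1]
shot('top','t_knob',(145,180,180,215),16,a)
b=cv2.imread('pics/raw_scene0.png')[:,:,::-1]
shot('s','s_knob',(295,100,330,135),16,b)
o=np.array([528.3,110.8,0]);th=-2.569-np.pi/2;R=np.array([[np.cos(th),-np.sin(th),0],[np.sin(th),np.cos(th),0],[0,0,1]])
W=lambda p:o+R@np.array(p,float)
print('knob',W((34,-65,178)), [ (proj('top',W((34,-65,z)))-[145,180])*16 for z in(163,190)],[ (proj('scene',W((34,-65,z)))-[295,100])*16 for z in(163,190)])
for q in (0,.8,.9,1,1.1,1.2,1.3,1.4):
  print(q,((proj('top',[W((34-21*s*np.cos(q),-65-21*s*np.sin(q),190)) for s in(1,-1)])-[145,180])*16).ravel(),((proj('scene',[W((34-21*s*np.cos(q),-65-21*s*np.sin(q),190)) for s in(1,-1)])-[295,100])*16).ravel())
# bystanders
for nm,p,z in(('bottlecap',(320,196),140),('bottle base',(330,217),0),('sd tip',(370,230),5),('sd end',(466,226),10)): print(nm,onz('top',(p[0]/1.5,p[1]/1.5),z))
```

```text
plinth [672.1 127.3  20. ] [454.  -13.7  20. ] 259.6596244758245 deck [638.  181.3 160. ] [418.6  40.1 160. ] 260.95467349332984
-2.567854452172661
-2.5698565736368506
scene plinth [657.7 149.9  20. ] [454.2 -11.7  20. ]
scene deck [636.1 182.4 160. ] [421.5  37.8 160. ]
cover tri top A(left top) [ 526.9 -142.4  126.7] B [ 477.1 -324.   126.7]
cover bottom scene [ 577.5 -156.2    0. ] [ 526.  -337.7    0. ] top [ 577.6 -153.2    0. ] [ 528.  -338.3    0. ]
handle ends tri [ 573.2 -192.5  118.9] [ 542.6 -303.4  119.8]
knob [564.5 174.6 178. ] [array([[253.7, 319. ]]), array([[212.7, 304.1]])] [array([[296.7, 312.2]]), array([[315.5, 175.1]])]
0 [321.3 236.1 104.1 372.2] [316.3 236.6 314.7 115.6]
0.8 [241.9 179.9 183.6 428.8] [405.3 224.2 227.8 127.2]
0.9 [229.4 178.  196.1 430.8] [413.4 220.2 219.8 131.1]
1 [216.9 177.3 208.7 431.5] [420.4 215.7 212.7 135.4]
1.1 [204.3 177.8 221.4 431. ] [426.4 210.8 206.5 140.1]
1.2 [191.7 179.7 233.9 429.1] [431.2 205.6 201.5 145.2]
1.3 [179.4 182.7 246.3 426.1] [434.8 200.  197.6 150.6]
1.4 [167.4 187.  258.3 421.8] [437.3 194.2 194.8 156.2]
bottlecap [762.4  39.6 140. ]
bottle base [754.6  35.5   0. ]
sd tip [726.3 -48.8   5. ]
sd end [ 735.2 -247.8   10. ]
```

View pics/t_knob.png

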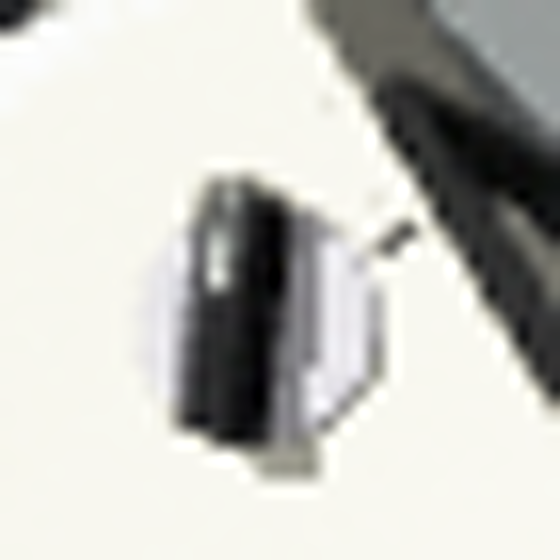

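View pics/s_knob.png

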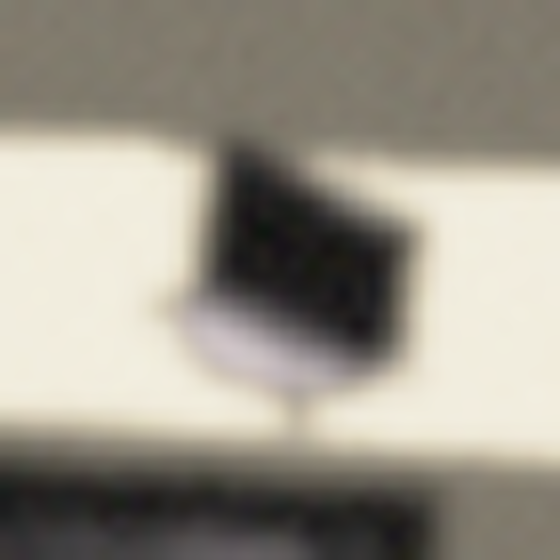

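```bash
cat > g.py <<'E'
from h import *
from scipy.spatial.transform import Rotation as Ro
np.set_printoptions(precision=2,suppress=True)
def down(yaw): # tool x at yaw, y down
    x=np.array([np.cos(yaw),np.sin(yaw),0]);y=np.array([0,0,-1.]);return np.c_[x,y,np.cross(x,y)]
th=-2.569-np.pi/2;RC=Ro.from_euler('z',th).as_matrix();OC=np.array([528.3,110.8,0])
W=lambda p:OC+RC@np.array(p,float)
def plan(P,R,n,nr=1):
    s=state();p=s['eef_pos'];Q=s['eef_rot'];rv=Ro.from_matrix(Q.T@R).as_rotvec()
    for i in range(n):
        p0=s['eef_pos']+(P-s['eef_pos'])*(i)/n; Q0=s['eef_rot']@Ro.from_rotvec(rv*i/n).as_matrix()
        p1=s['eef_pos']+(P-s['eef_pos'])*(i+1)/n
        print('call',i,Q0.T@(p1-p0),np.degrees(rv/n))
def st():
    s=state();print('t',s['time'],'p',s['eef_pos'],'F',s['force'],'T',s['ft_torque'],'w',s['gripper_width']);print(s['eef_rot'].round(3).tolist(),s['joints'])
E
python3 - <<'E'
from g import *
plan(np.array([564.5,174.6,300]),down(1.47),5)
E
```

```text
call 0 [-121.09  -14.67  117.35] [ -0.02 -30.06  -0.  ]
call 1 [-46.03 -14.71 162.22] [ -0.02 -30.06  -0.  ]
call 2 [ 41.41 -14.76 163.46] [ -0.02 -30.06  -0.  ]
call 3 [117.71 -14.8  120.73] [ -0.02 -30.06  -0.  ]
call 4 [162.35 -14.81  45.53] [ -0.02 -30.06  -0.  ]
```

Request:
send_rows(deltas="-121 -60 117 0 -30 0 0.5;-121 -60 117 0 -30 0 0.5;-121 -60 117 0 -30 0 0.5;-121 -60 117 0 -30 0 0.5;-121 -60 117 0 -30 0 0.5")

```text
time: 0.52
eef_pos: [333.1, -455.5, 289.3]
eef_rot: [[0.814, 0.002, 0.581], [-0.581, -0.002, 0.814], [0.003, -1.0, -0.0]]
force: [0.2, 0.7, 0.4]
gripper_width: 64.0
```

Request:
send_rows(deltas="-46 -14 162 0 -30 0 0.5;-46 -14 162 0 -30 0 0.5;-46 -14 162 0 -30 0 0.5;-46 -14 162 0 -30 0 0.5;-46 -14 162 0 -30 0 0.5")

```text
time: 0.93
eef_pos: [391.5, -296.4, 301.7]
eef_rot: [[0.996, 0.002, 0.095], [-0.095, 0.0, 0.996], [0.002, -1.0, 0.0]]
force: [-0.9, -0.5, 0.0]
gripper_width: 46.5
```

Request:
send_rows(deltas="41 0 163 0 -30 0 0.5;41 0 163 0 -30 0 0.5;41 0 163 0 -30 0 0.5;41 0 163 0 -30 0 0.5;41 0 163 0 -30 0 0.5")

```text
time: 1.35
eef_pos: [449.3, -138.2, 300.5]
eef_rot: [[0.909, 0.0, -0.417], [0.417, 0.001, 0.909], [0.001, -1.0, 0.001]]
force: [-0.6, -0.3, -0.3]
gripper_width: 46.7
```

Request:
send_rows(deltas="118 0 120 0 -30 0 0.5;118 0 120 0 -30 0 0.5;118 0 120 0 -30 0 0.5;118 0 120 0 -30 0 0.5;118 0 120 0 -30 0 0.5")

```text
time: 1.77
eef_pos: [508.3, 19.1, 299.8]
eef_rot: [[0.58, -0.001, -0.815], [0.815, 0.001, 0.58], [0.0, -1.0, 0.002]]
force: [-0.1, -0.5, -0.8]
gripper_width: 46.4
```

Request:
send_rows(deltas="160 0 45 0 -30 0 0.5;160 0 45 0 -30 0 0.5;160 0 45 0 -30 0 0.5;160 0 45 0 -30 0 0.5;160 0 45 0 -30 0 0.5")

```text
time: 2.18
eef_pos: [566.2, 174.7, 298.8]
eef_rot: [[0.096, -0.002, -0.995], [0.995, 0.001, 0.096], [0.0, -1.0, 0.002]]
force: [0.0, -0.4, -0.7]
gripper_width: 46.5
```

Run:
```python
from g import *
st()
plan(np.array([564.5,174.6,215]),down(1.47),1)
```

```text
t 2.1833 p [566.2  174.71 298.85] F [ 0.01 -0.39 -0.69] T [ 0.08 -0.13 -0.02] w 46.48361485181519
[[0.096, -0.002, -0.995], [0.995, 0.001, 0.096], [0.0, -1.0, 0.002]] [ 0.26 -0.07  1.52  0.    1.7  -1.22]
call 0 [-0.3  83.85  1.5 ] [-0.13  0.27  0.02]
```

Request:
send_rows(deltas="0 92 1.5 0 0 0 0.5;0 92 1.5 0 0 0 0.5;0 92 1.5 0 0 0 0.5;0 92 1.5 0 0 0 0.5")

```text
time: 2.52
eef_pos: [562.4, 169.4, 205.8]
eef_rot: [[0.107, -0.005, -0.994], [0.994, -0.001, 0.107], [-0.002, -1.0, 0.005]]
force: [0.2, -0.3, 0.6]
gripper_width: 46.1
```

Run:
```python
from g import *
st()
shot('scene','k1',(260,60,360,135),7)
shot('top','k2',(120,150,220,225),7)
```

```text
t 2.5167 p [562.41 169.43 205.77] F [ 0.24 -0.28  0.62] T [ 0.1  -0.17  0.02] w 46.071366098517345
[[0.107, -0.005, -0.994], [0.994, -0.001, 0.107], [-0.002, -1.0, 0.005]] [ 0.25 -0.06  1.66 -0.    1.55 -1.21]
```

View pics/k1.png

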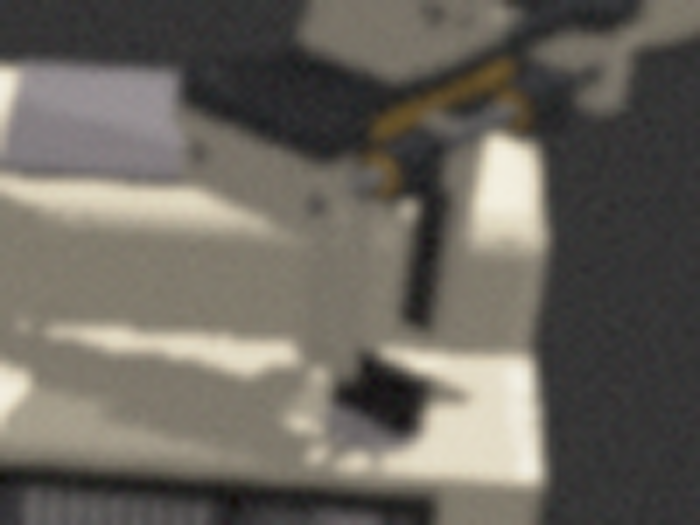

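View pics/k2.png

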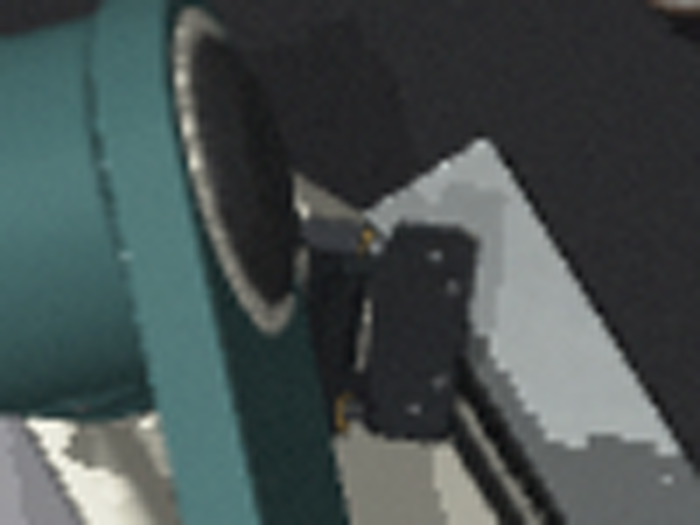

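Request:
send_rows(deltas="0 0 0 0 0 0 0.5;0 0 0 0 0 0 0.5")

```text
time: 2.78
eef_pos: [564.2, 170.3, 211.2]
eef_rot: [[0.106, 0.003, -0.994], [0.994, 0.001, 0.106], [0.001, -1.0, -0.003]]
force: [-0.9, -0.6, -1.1]
gripper_width: 46.5
```

Run:
```python
from g import *
st()
plan(np.array([564.5,174.6,175]),down(1.47),1)
```

```text
t 2.7833 p [564.15 170.34 211.21] F [-0.93 -0.62 -1.13] T [ 0.03 -0.13 -0.02] w 46.51442166193365
[[0.106, 0.003, -0.994], [0.994, 0.001, 0.106], [0.001, -1.0, -0.003]] [ 0.25 -0.07  1.65 -0.    1.55 -1.21]
call 0 [ 4.24 36.21  0.21] [ 0.17 -0.32  0.06]
```

Request:
send_rows(deltas="4 18 0 0 0 0 0.5;4 28 0 0 0 0 0.5;4 36 0 0 0 0 0.5;4 36 0 0 0 0 0.5;4 36 0 0 0 0 0.5", force=15)

```text
time: 3.2
eef_pos: [563.7, 174.3, 172.8]
eef_rot: [[0.106, -0.0, -0.994], [0.994, -0.0, 0.106], [-0.0, -1.0, 0.0]]
force: [-0.9, 0.7, 0.6]
gripper_width: 46.5
```

Run:
```python
from g import *
st()
plan(np.array([564.5,174.6,175]),down(1.47),1)
shot('scene','k3',(260,60,360,135),7)
```

```text
t 3.2 p [563.73 174.3  172.78] F [-0.91  0.68  0.57] T [ 0.07 -0.17  0.07] w 46.49034749320721
[[0.106, -0.0, -0.994], [0.994, -0.0, 0.106], [-0.0, -1.0, 0.0]] [ 0.26 -0.05  1.7  -0.    1.49 -1.21]
call 0 [ 0.38 -2.22 -0.74] [-0.02 -0.29 -0.01]
```

View pics/k3.png

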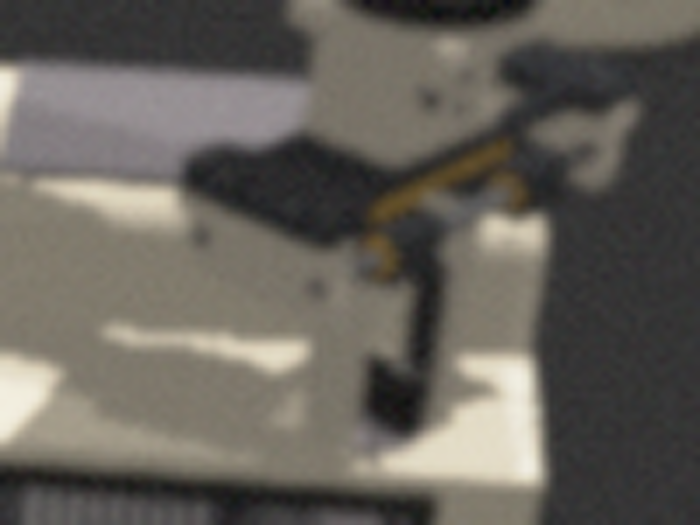

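Request:
send_rows(deltas="0 -1 0 0 0 0 0;0 -1 0 0 0 0 0;0 -1 0 0 0 0 0;0 -1 0 0 0 0 0;0 -1 0 0 0 0 0", force=15)

```text
time: 3.67
eef_pos: [563.8, 174.4, 173.8]
eef_rot: [[0.106, 0.0, -0.994], [0.994, 0.0, 0.106], [0.0, -1.0, -0.0]]
force: [0.5, -0.2, -0.6]
gripper_width: 17.5
```

Request:
send_rows(deltas="0 0 0 0 0 0 0;0 0 0 0 0 0 0;0 0 0 0 0 0 0")

```text
time: 3.92
eef_pos: [563.9, 175.0, 173.7]
eef_rot: [[0.105, 0.0, -0.994], [0.994, 0.001, 0.105], [0.001, -1.0, -0.0]]
force: [2.2, 4.8, -0.4]
gripper_width: 9.8
```

Run:
```python
from g import *
st()
s=state();p=s['eef_pos'];c=np.array([564.5,174.6])
plan(np.array([564.5,174.6,p[2]]),down(th+np.pi-np.pi*0+np.pi/2),2)
```

```text
t 3.9167 p [563.89 175.   173.74] F [ 2.22  4.83 -0.36] T [ 0.79 -0.37 -0.03] w 9.754599883089714
[[0.105, 0.0, -0.994], [0.994, 0.001, 0.105], [0.001, -1.0, -0.0]] [ 0.26 -0.05  1.7   0.    1.49 -1.21]
call 0 [-0.17 -0.   -0.33] [-0.01 25.58  0.04]
call 1 [-0.01  0.   -0.37] [-0.01 25.58  0.04]
```

Request:
send_rows(deltas="0.3 0 0 0 5 0 0;0.3 0 0 0 10 0 0;0.3 0 0 0 16 0 0;0.3 0 0 0 21 0 0;0.3 0 0 0 26 0 0")

```text
time: 4.33
eef_pos: [563.8, 174.7, 173.7]
eef_rot: [[0.535, -0.0, -0.845], [0.845, -0.0, 0.535], [-0.0, -1.0, 0.0]]
force: [-0.5, -1.3, 0.2]
gripper_width: 10.4
```

Request:
send_rows(deltas="0 0 0 0 6 0 0;0 0 0 0 12 0 0;0 0 0 0 18 0 0;0 0 0 0 25 0 0;0 0 0 0 25 0 0")

```text
time: 4.75
eef_pos: [563.5, 174.4, 173.7]
eef_rot: [[0.844, -0.001, -0.536], [0.536, -0.001, 0.844], [-0.001, -1.0, -0.0]]
force: [-2.9, -2.9, 2.6]
gripper_width: 9.5
```

Request:
send_rows(deltas="0 0 0 0 0 0 0;0 0 0 0 0 0 0;0 0 0 0 0 0 0")

```text
time: 5.0
eef_pos: [563.5, 174.4, 173.7]
eef_rot: [[0.839, -0.001, -0.544], [0.544, -0.001, 0.839], [-0.001, -1.0, -0.0]]
force: [-4.2, -3.0, 3.5]
gripper_width: 10.1
```

Run:
```python
from g import *
st()
s=state();p=s['eef_pos']
plan(np.array([564.5,174.6,p[2]]),down(th+np.pi/2+np.pi),1)
```

```text
t 5.0 p [563.53 174.4  173.72] F [-4.16 -3.05  3.49] T [-0.61  0.56 -0.01] w 10.131067284744779
[[0.839, -0.001, -0.544], [0.544, -0.001, 0.839], [-0.001, -1.0, -0.0]] [ 0.26 -0.05  1.7  -0.    1.5  -0.32]
call 0 [ 0.92 -0.   -0.36] [ 0.01  0.17 -0.06]
```

Aligned. Open and rise.

Request:
send_rows(deltas="0 0 0 0 0 0 0.45;0 0 0 0 0 0 0.45;0 0 0 0 0 0 0.45;0 0 0 0 0 0 0.45")

```text
time: 5.33
eef_pos: [563.9, 174.8, 173.6]
eef_rot: [[0.839, 0.0, -0.544], [0.544, 0.0, 0.839], [0.0, -1.0, 0.0]]
force: [-0.9, -0.1, -1.3]
gripper_width: 31.9
```

Request:
send_rows(deltas="0 -20 0 0 0 0 0.45;0 -60 0 0 0 0 0.45;0 -100 0 0 0 0 0.45;0 -130 0 0 0 0 0.45;0 -130 0 0 0 0 0.45")

```text
time: 5.75
eef_pos: [564.8, 175.1, 310.9]
eef_rot: [[0.839, 0.008, -0.544], [0.544, 0.002, 0.839], [0.008, -1.0, -0.003]]
force: [0.3, 0.4, 0.2]
gripper_width: 41.7
```

```bash
cat > cov.py <<'E'
from g import *
# initial cover pose
A=np.array([526.9,-142.4,126.7]);B=np.array([477.1,-324,126.7]) # top edge
bl=np.array([577.5,-154.7,0]);br=np.array([527,-338,0])
yv=(B-A)/np.linalg.norm(B-A)+(br-bl)/np.linalg.norm(br-bl);yv/=np.linalg.norm(yv)
ya=np.arctan2(yv[1],yv[0]);xa=ya-np.pi/2
t=0.38
xh=np.array([np.cos(xa),np.sin(xa),0]);z=np.array([0,0,1.])
cz=np.cos(t)*z+np.sin(t)*xh; cx=np.cos(t)*xh-np.sin(t)*z
RV=np.c_[cx,yv,cz]
mid=(A+B)/2; 
O1=mid-135*cz; O2=(bl+br)/2; H=np.array([557.9,-248,119.4])
if __name__=='__main__':
    print('xa',xa,'O',O1,O2,'handle from O1,O2',O1+RV@[-49.5,0,105],O2+RV@[-49.5,0,105],'meas',H)
    print(RV)
E
python3 - <<'E'
from cov import *
st()
import subprocess
print(subprocess.run(['python3','cov.py'],capture_output=True,text=True).stdout)
Rt=np.c_[-RV[:,0],-RV[:,2],-RV[:,1]]
print(np.linalg.det(Rt))
plan(H+RV[:,2]*100,Rt,3)
shot('scene','k4',(260,60,360,135),7)
E
```

```text
t 5.75 p [564.85 175.06 310.95] F [0.28 0.43 0.21] T [ 0.07 -0.13  0.  ] w 41.694667776455375
[[0.839, 0.008, -0.544], [0.544, 0.002, 0.839], [0.008, -1.0, -0.003]] [ 0.26 -0.08  1.51  0.    1.71 -0.32]
xa -3.409834980760351 O [ 550.28 -246.47    1.33] [ 552.25 -246.35    0.  ] handle from O1,O2 [ 557.05 -248.33  117.2 ] [ 559.02 -248.21  115.87] meas [ 557.9 -248.   119.4]
[[-0.9  -0.27 -0.36]
 [ 0.25 -0.96  0.1 ]
 [-0.37  0.    0.93]]

1.0
this script no longer has the robotException ignored in: <_io.TextIOWrapper mode='rw' encoding='UTF-8'>
Traceback (most recent call last):
BrokenPipeError: [Errno 32] Broken pipe
```

Run:
```python
from cov import *
st()
H=np.array([558,-248.2,117.5])
Rt=np.c_[-RV[:,0],-RV[:,2],-RV[:,1]]
plan(H+RV[:,2]*110,Rt,3)
shot('scene','k4',(260,60,360,135),7)
```

```text
t 5.75 p [564.85 175.06 310.95] F [0.28 0.43 0.21] T [ 0.07 -0.13  0.  ] w 41.694667776455375
[[0.839, 0.008, -0.544], [0.544, 0.002, 0.839], [0.008, -1.0, -0.003]] [ 0.26 -0.08  1.51  0.    1.71 -0.32]
call 0 [ -87.95   29.99 -106.92] [-3.08 15.9  -6.65]
call 1 [ -58.77   27.71 -125.87] [-3.08 15.9  -6.65]
call 2 [ -25.51   29.87 -136.1 ] [-3.08 15.9  -6.65]
```

View pics/k4.png

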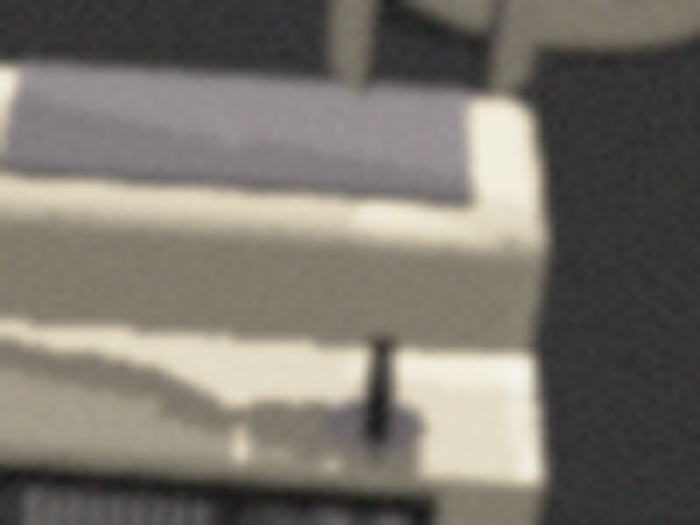

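Request:
send_rows(deltas="-88 30 -107 -3 16 -7 0.45;-88 30 -107 -3 16 -7 0.45;-88 30 -107 -3 16 -7 0.45;-88 30 -107 -3 16 -7 0.45;-88 30 -107 -3 16 -7 0.45")

```text
time: 6.22
eef_pos: [547.0, 34.1, 271.8]
eef_rot: [[0.949, 0.131, -0.286], [0.288, 0.003, 0.958], [0.126, -0.991, -0.035]]
force: [0.2, 0.3, -0.5]
gripper_width: 41.9
```

Request:
send_rows(deltas="-59 28 -126 -3 16 -7 0.45;-59 28 -126 -3 16 -7 0.45;-59 28 -126 -3 16 -7 0.45;-59 28 -126 -3 16 -7 0.45;-59 28 -126 -3 16 -7 0.45")

```text
time: 6.63
eef_pos: [531.3, -102.9, 240.9]
eef_rot: [[0.967, 0.256, -0.006], [0.014, -0.029, 0.999], [0.256, -0.966, -0.032]]
force: [1.2, -0.3, 0.3]
gripper_width: 42.0
```

Request:
send_rows(deltas="-26 30 -136 -3 16 -7 0.4;-26 30 -136 -3 16 -7 0.4;-26 30 -136 -3 16 -7 0.4;-26 30 -136 -3 16 -7 0.4;-26 30 -136 -3 16 -7 0.4")

```text
time: 7.05
eef_pos: [515.3, -239.6, 209.4]
eef_rot: [[0.891, 0.363, 0.271], [-0.254, -0.095, 0.962], [0.375, -0.927, 0.008]]
force: [0.4, -0.1, -0.6]
gripper_width: 37.0
```

Run:
```python
from cov import *
st()
H=np.array([558,-248.2,117.5])
Rt=np.c_[-RV[:,0],-RV[:,2],-RV[:,1]]
plan(H+RV[:,2]*40,Rt,1)
shot('top','t5',(60,150,220,270),4.8)
shot('scene','s5',(100,110,260,270),3.7)
```

```text
t 7.05 p [ 515.35 -239.57  209.45] F [ 0.43 -0.14 -0.61] T [-0.03  0.09 -0.03] w 37.04736802341301
[[0.891, 0.363, 0.271], [-0.254, -0.095, 0.962], [0.375, -0.927, 0.008]] [-0.53 -0.36  1.93  0.11  1.19 -0.28]
call 0 [ 5.9  61.53  2.74] [-0.28 -0.51  0.26]
```

View pics/t5.png

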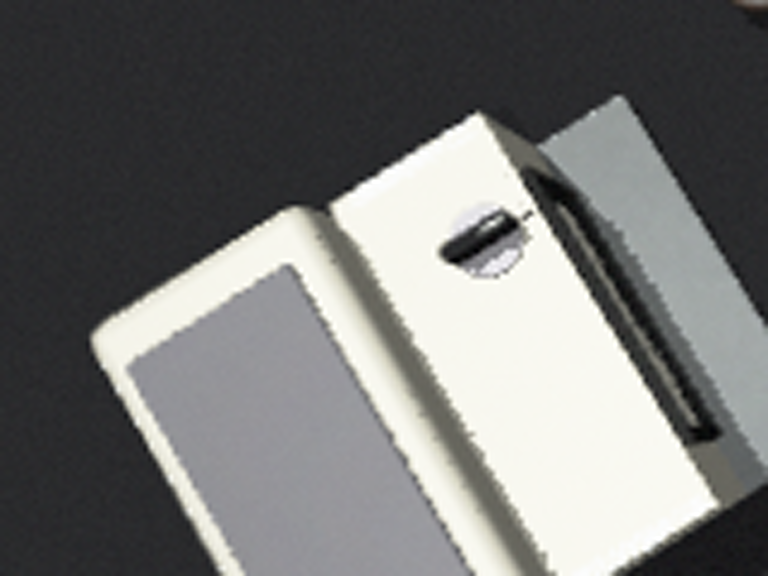

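View pics/s5.png

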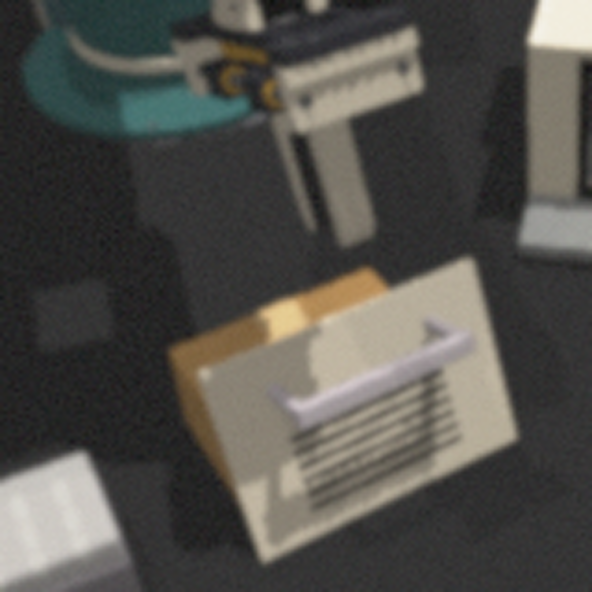

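Request:
send_rows(deltas="6 30 3 0 -0.5 0 0.4;6 61 3 0 -0.5 0 0.4;6 61 3 0 -0.5 0 0.4")

```text
time: 7.4
eef_pos: [544.7, -239.8, 151.8]
eef_rot: [[0.896, 0.36, 0.259], [-0.242, -0.091, 0.966], [0.372, -0.928, 0.006]]
force: [-0.6, 0.3, -1.6]
gripper_width: 37.3
```

Run:
```python
from cov import *
st()
H=np.array([558,-248.2,117.5])
Rt=np.c_[-RV[:,0],-RV[:,2],-RV[:,1]]
plan(H-RV[:,2]*11,Rt,1)
shot('top','t6',(260,170,360,270),6)
shot('scene','s6',(130,140,250,270),4.5)
a=cv2.imread('pics/raw_t5.png')
g=a.max(2);m=np.zeros_like(g);m[190:210,148:172]=(g[190:210,148:172]<90)
c=max(cv2.findContours(m,cv2.RETR_EXTERNAL,cv2.CHAIN_APPROX_NONE)[0],key=cv2.contourArea)
l=cv2.fitLine(c,cv2.DIST_L2,0,.01,.01).ravel();print('wing',l,l[1]/l[0],cv2.minAreaRect(c))
for q in(-.1,-.05,0,.05,.1):
  P=proj('top',[W((34-21*s*np.cos(q),-65-21*s*np.sin(q),185)) for s in(1,-1)]);d=P[0]-P[1];print(q,d[1]/d[0])
```

```text
t 7.4 p [ 544.73 -239.85  151.76] F [-0.59  0.32 -1.57] T [0.01 0.28 0.02] w 37.28304930423151
[[0.896, 0.36, 0.259], [-0.242, -0.091, 0.966], [0.372, -0.928, 0.006]] [-0.5  -0.26  1.95  0.11  1.08 -0.27]
call 0 [ 1.18 48.35 -4.92] [-0.45  0.22  0.05]
wing [  0.89  -0.46 159.49 199.43] -0.51296663 ((159.36764526367188, 199.27940368652344), (4.973458766937256, 16.463863372802734), 59.03623962402344)
-0.1 -0.49784853850660316
-0.05 -0.5606603683565029
0 -0.6269053684658799
0.05 -0.6972341455665813
0.1 -0.7724239179144038
```

View pics/t6.png

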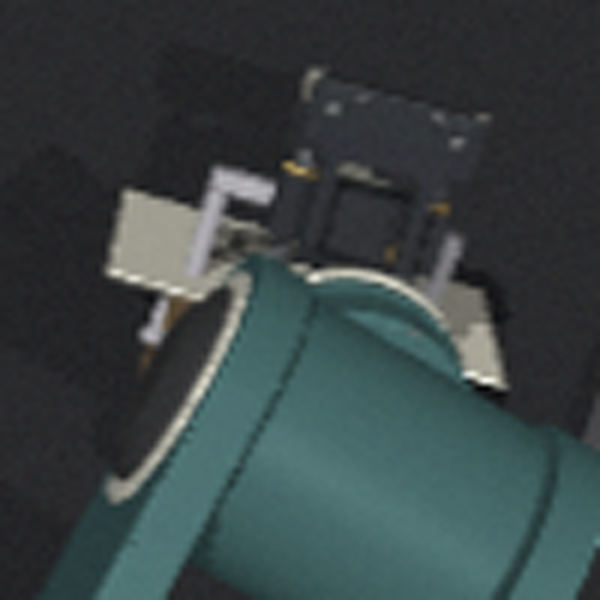

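View pics/s6.png

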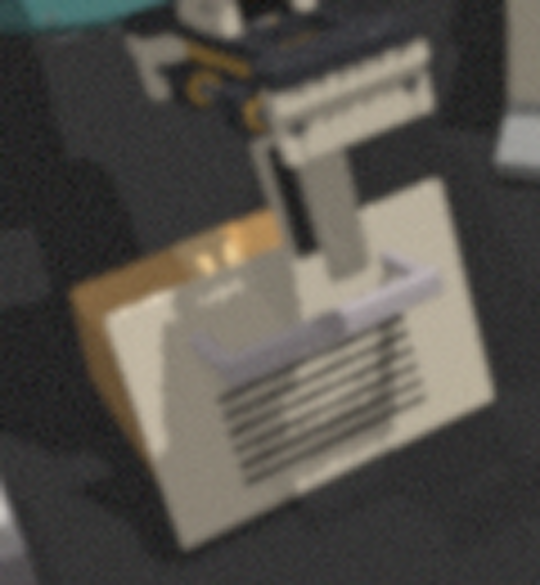

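Request:
send_rows(deltas="1 16 -5 -0.4 0 0 0.4;1 32 -5 -0.4 0 0 0.4;1 48 -5 -0.4 0 0 0.4;1 48 -5 -0.4 0 0 0.4")

```text
time: 7.83
eef_pos: [561.8, -251.0, 112.5]
eef_rot: [[0.894, 0.363, 0.263], [-0.243, -0.101, 0.965], [0.376, -0.927, -0.002]]
force: [-1.2, -0.3, -0.8]
gripper_width: 37.4
```

Run:
```python
from cov import *
st()
H=np.array([558,-248.2,117.5])
Rt=np.c_[-RV[:,0],-RV[:,2],-RV[:,1]]
plan(H-RV[:,2]*11,Rt,1)
shot('scene','s7',(130,140,250,270),4.5)
```

```text
t 7.8333 p [ 561.75 -251.01  112.48] F [-1.16 -0.25 -0.8 ] T [ 0.04  0.17 -0.02] w 37.41051522814108
[[0.894, 0.363, 0.263], [-0.243, -0.101, 0.965], [0.376, -0.927, -0.002]] [-0.5  -0.19  1.96  0.1   1.   -0.28]
call 0 [-2.21  4.7   1.72] [0.06 0.16 0.33]
```

View pics/s7.png

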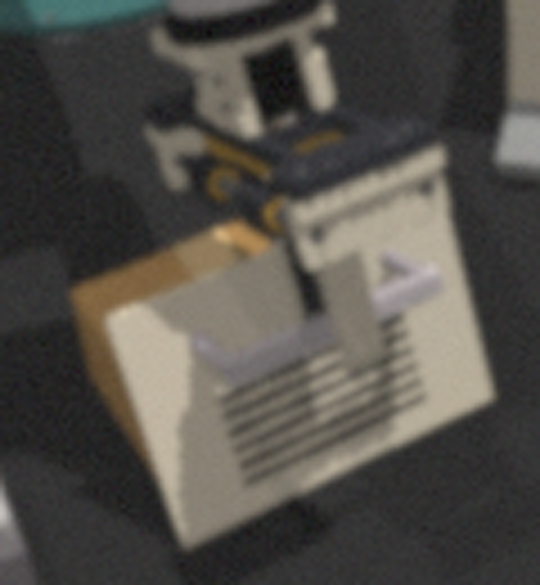

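Request:
send_rows(deltas="-2 4 1 0 0 0 0.4;-2 4 1 0 0 0 0;-2 4 1 0 0 0 0;-2 4 1 0 0 0 0;-2 4 1 0 0 0 0", force=50)

```text
time: 8.3
eef_pos: [561.6, -250.8, 109.4]
eef_rot: [[0.893, 0.364, 0.264], [-0.243, -0.102, 0.965], [0.378, -0.926, -0.003]]
force: [-1.5, 0.3, -2.0]
gripper_width: 15.5
```

Request:
send_rows(deltas="0 0 0 0 0 0 0;0 0 0 0 0 0 0;0 0 0 0 0 0 0;0 0 0 0 0 0 0")

```text
time: 8.63
eef_pos: [561.6, -250.8, 108.9]
eef_rot: [[0.893, 0.364, 0.264], [-0.243, -0.102, 0.965], [0.378, -0.926, -0.002]]
force: [-2.5, 1.6, 4.2]
gripper_width: 9.6
```

Run:
```python
from cov import *
st()
s=state();g=s['eef_pos']-11*s['eef_rot'][:,1];print('grasp pt',g,'tool in cover axes',(g-np.array([558,-248.2,117.5]))@RV, RV.T@s['eef_rot'])
```

```text
t 8.6333 p [ 561.59 -250.79  108.94] F [-2.49  1.58  4.17] T [ 0.2   0.62 -0.06] w 9.6135162545475
[[0.893, 0.364, 0.264], [-0.243, -0.102, 0.965], [0.378, -0.926, -0.002]] [-0.5  -0.19  1.97  0.1   0.99 -0.28]
grasp pt [ 557.59 -249.67  119.13] tool in cover axes [-0.6   1.52  1.51] [[-1.   -0.01  0.  ]
 [-0.    0.   -1.  ]
 [ 0.01 -1.   -0.  ]]
```

Run:
```python
from cov import *
s=state();Q=s['eef_rot'];out=np.array([np.cos(xa),np.sin(xa),0])*-1
d=out*30+np.array([0,0,85.]);print(Q.T@d)
# plan from after
p=s['eef_pos']+d
Rt=np.c_[-RC[:,0],[0,0,-1],-RC[:,1]]
T=W((-104.5,0,180-11)); rv=Ro.from_matrix(Q.T@Rt).as_rotvec(); n=2
for i in range(n):
    print((Q@Ro.from_rotvec(rv*i/n).as_matrix()).T@(T-p)/n,np.degrees(rv/n))
print(T)
```

```text
[ 59.87 -67.38  -0.24]
[-41.49  -3.81 135.15] [-3.99 20.69 10.62]
[-87.07  -0.43 111.45] [-3.99 20.69 10.62]
[584.92  22.97 169.  ]
```

Request:
send_rows(deltas="10 -8 0 0 0 0 0;20 -20 0 0 0 0 0;35 -38 0 0 0 0 0;50 -55 0 0 0 0 0;60 -67 0 0 0 0 0")

```text
time: 9.05
eef_pos: [592.1, -258.9, 196.9]
eef_rot: [[0.893, 0.365, 0.264], [-0.243, -0.103, 0.965], [0.38, -0.925, -0.003]]
force: [-0.0, -0.9, -2.6]
gripper_width: 9.5
```

Request:
send_rows(deltas="0 0 0 0 0 0 0;0 0 0 0 0 0 0")

```text
time: 9.22
eef_pos: [591.3, -258.7, 194.3]
eef_rot: [[0.893, 0.364, 0.264], [-0.243, -0.102, 0.965], [0.378, -0.926, -0.003]]
force: [-0.1, 0.2, -5.6]
gripper_width: 9.7
```

Run:
```python
from cov import *
st()
shot('scene','s8',None,1.5)
s=state();Q=s['eef_rot'];p=s['eef_pos']
Rt=np.c_[-RC[:,0],[0,0,-1],-RC[:,1]]
plan(W((-104.5,0,185-11)),Rt,3)
```

```text
t 9.2167 p [ 591.29 -258.66  194.26] F [-0.13  0.17 -5.59] T [0.05 0.26 0.04] w 9.685483571458594
[[0.893, 0.364, 0.264], [-0.243, -0.102, 0.965], [0.378, -0.926, -0.003]] [-0.49 -0.17  1.81  0.09  1.12 -0.25]
call 0 [-26.91  -4.4   89.98] [-2.66 13.8   7.06]
call 1 [-48.1   -3.73  80.7 ] [-2.66 13.8   7.06]
call 2 [-66.21  -0.08  66.76] [-2.66 13.8   7.06]
```

View pics/s8.png

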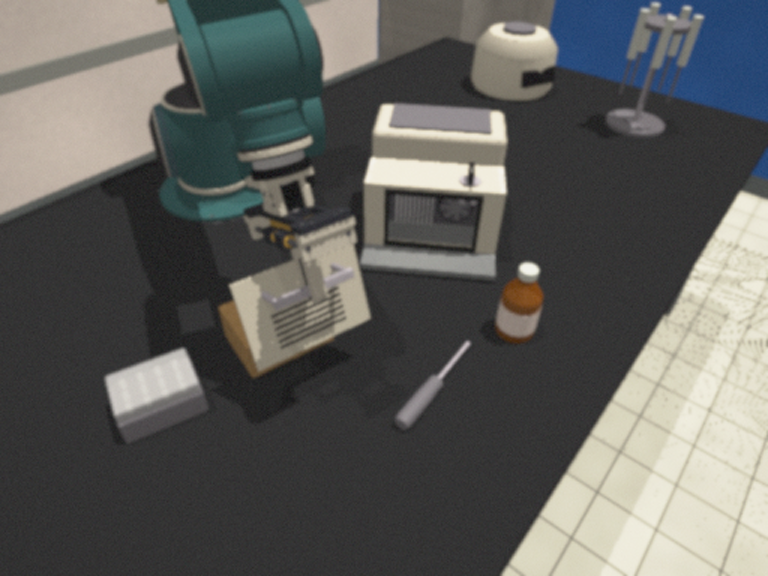

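Request:
send_rows(deltas="-9 -2 30 -0.9 4.6 2.4 0;-18 -3 60 -1.8 9.2 4.7 0;-27 -4 90 -2.7 13.8 7 0;-27 -4 90 -2.7 13.8 7 0")

```text
time: 9.6
eef_pos: [588.7, -160.5, 185.0]
eef_rot: [[0.838, 0.235, 0.492], [-0.483, -0.098, 0.87], [0.253, -0.967, 0.031]]
force: [0.1, -0.8, -3.9]
gripper_width: 9.6
```

Request:
send_rows(deltas="-16 -2 27 -0.9 4.6 2.4 0;-32 -3 54 -1.8 9.2 4.7 0;-48 -4 81 -2.7 13.8 7 0;-48 -4 81 -2.7 13.8 7 0")

```text
time: 9.93
eef_pos: [586.9, -66.7, 178.8]
eef_rot: [[0.718, 0.111, 0.688], [-0.685, -0.065, 0.725], [0.125, -0.992, 0.03]]
force: [0.4, -0.4, -4.5]
gripper_width: 9.3
```

Request:
send_rows(deltas="-22 0 22 -0.9 4.6 2.4 0;-44 0 44 -1.8 9.2 4.7 0;-66 0 67 -2.7 13.8 7 0;-66 0 67 -2.7 13.8 7 0")

```text
time: 10.27
eef_pos: [585.3, 26.7, 172.1]
eef_rot: [[0.539, -0.002, 0.842], [-0.842, -0.001, 0.539], [-0.0, -1.0, -0.003]]
force: [0.9, 0.1, -5.0]
gripper_width: 9.4
```

Request:
send_rows(deltas="0 0 0 0 0 0 0;0 0 0 0 0 0 0")

```text
time: 10.43
eef_pos: [585.5, 22.6, 173.1]
eef_rot: [[0.543, 0.001, 0.84], [-0.84, -0.004, 0.543], [0.004, -1.0, -0.001]]
force: [0.4, -0.0, -4.2]
gripper_width: 9.6
```

Run:
```python
from cov import *
st()
Rt=np.c_[-RC[:,0],[0,0,-1],-RC[:,1]]
plan(W((-104.5,0,185-11)),Rt,1)
shot('scene','s9',(220,60,380,220),3.7)
shot('top','t9',(130,130,290,290),3.7)
```

```text
t 10.4333 p [585.45  22.61 173.07] F [ 0.36 -0.01 -4.18] T [-0.17 -0.09  0.03] w 9.584589983737393
[[0.543, 0.001, 0.84], [-0.84, -0.004, 0.543], [0.004, -1.0, -0.001]] [-0.   -0.06  1.71 -0.    1.49  0.99]
call 0 [-0.58 -0.93 -0.25] [0.08 0.06 0.25]
```

View pics/s9.png

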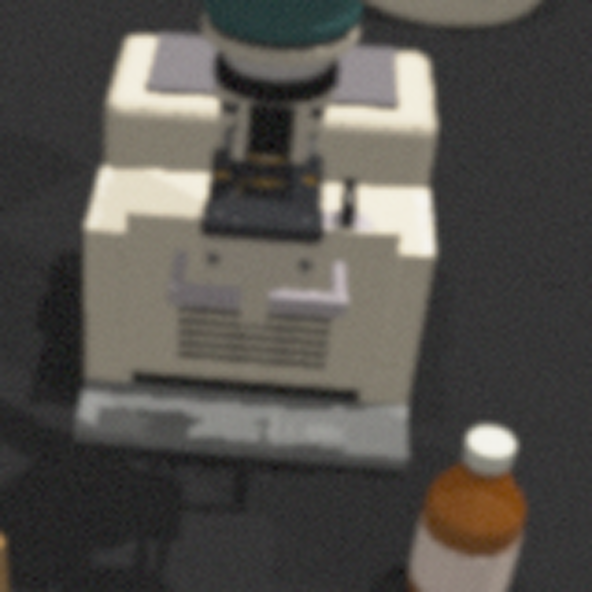

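View pics/t9.png

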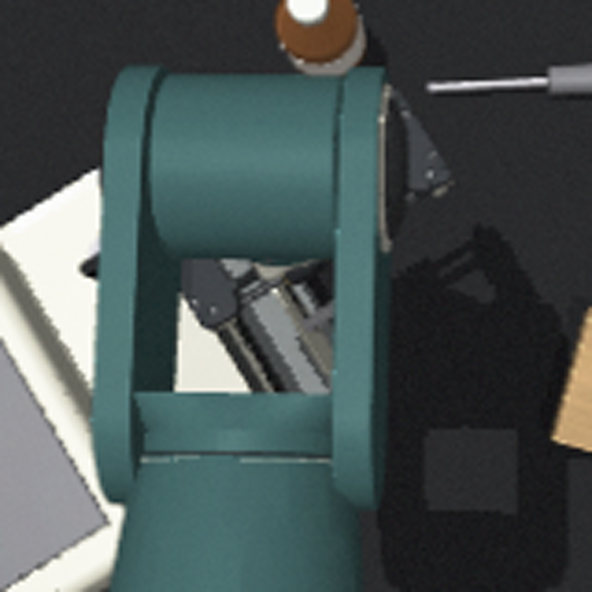

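Run:
```python
from cov import *
st();s=state();Q=s['eef_rot'];g=s['eef_pos']-11*Q[:,1]
RCv=np.c_[-Q[:,0],-Q[:,2],-Q[:,1]]
Hh=g-RCv@[-0.6*0,1.5,1.5]
O=Hh-RCv@[-49.5,0,105]
print('origin in cycler',RC.T@(O-OC))
for nm,p in dict(TLo=(-1.5,95,135),TRo=(-1.5,-95,135),BLo=(-1.5,95,0),BRo=(-1.5,-95,0),barL_bot=(-54.5,60,98),barR_bot=(-54.5,-60,98),barR_top=(-54.5,-60,112),barL_top=(-54.5,60,112)).items():
    print(nm,(proj('scene',O+RCv@p)[0]-[220,60]+.5)*3.7)
im=cv2.imread('pics/raw_s9.png')[:,:,::-1]
shot('s','s9a',(240,110,280,160),12,im)
shot('s','s9b',(295,110,345,175),9,im)
```

```text
t 10.5333 p [585.48  22.21 173.61] F [-0.04  0.28 -5.57] T [-0.16 -0.1  -0.03] w 9.783798476935363
[[0.541, 0.002, 0.841], [-0.841, -0.004, 0.541], [0.005, -1.0, -0.001]] [-0.   -0.06  1.71 -0.    1.49  1.  ]
origin in cycler [-56.38  -1.5   77.88]
TLo [126.56 209.74]
TRo [404.09 230.47]
BLo [123.83 367.17]
BRo [377.24 388.5 ]
barL_bot [167.7  301.02]
barR_bot [346.03 315.28]
barR_top [348.57 297.74]
barL_top [168.43 283.52]
```

View pics/s9a.png

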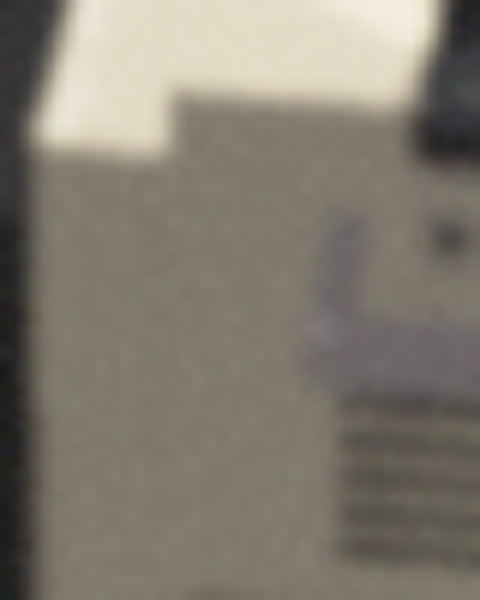

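View pics/s9b.png

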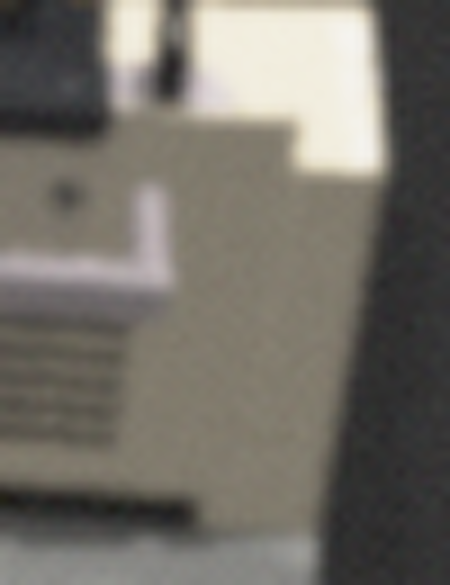

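Run:
```python
from cov import *
print(proj('scene',[W((0,130,160)),W((0,-130,160))]), 'meas (242.5,122) (337.3,128.7)')
for y in(-3,-1.5,0,1.5,3):
  for z in(73,78): print(y,z,proj('scene',[W((-57.9,y+95,z+135)),W((-57.9,y-95,z+135))]).ravel(),'meas 253.9 117.5 327.7 123.7')
```

```text
[[242.81 121.56]
 [337.49 128.67]] meas (242.5,122) (337.3,128.7)
-3 73 [254.19 118.06 329.   123.61] meas 253.9 117.5 327.7 123.7
-3 78 [254.21 116.35 329.29 121.89] meas 253.9 117.5 327.7 123.7
-1.5 73 [253.6  118.02 328.4  123.56] meas 253.9 117.5 327.7 123.7
-1.5 78 [253.63 116.3  328.69 121.84] meas 253.9 117.5 327.7 123.7
0 73 [253.02 117.97 327.8  123.52] meas 253.9 117.5 327.7 123.7
0 78 [253.05 116.26 328.09 121.8 ] meas 253.9 117.5 327.7 123.7
1.5 73 [252.44 117.93 327.2  123.47] meas 253.9 117.5 327.7 123.7
1.5 78 [252.47 116.22 327.48 121.75] meas 253.9 117.5 327.7 123.7
3 73 [251.86 117.89 326.6  123.43] meas 253.9 117.5 327.7 123.7
3 78 [251.88 116.18 326.88 121.71] meas 253.9 117.5 327.7 123.7
```

Request:
send_rows(deltas="0 12 -1 0 0 0.2 0;0 24 -1 0 0 0.2 0;0 36 -1 0 0 0.2 0;0 46 -1 0 0 0.2 0;0 46 -1 0 0 0.2 0")

```text
time: 10.95
eef_pos: [583.8, 22.2, 124.6]
eef_rot: [[0.541, -0.004, 0.841], [-0.841, -0.001, 0.541], [-0.001, -1.0, -0.004]]
force: [0.4, 0.5, -5.7]
gripper_width: 9.6
```

Request:
send_rows(deltas="0 1 0 0 0 0 0;0 2 0 0 0 0 0;0 3 0 0 0 0 0;0 3 0 0 0 0 0")

```text
time: 11.28
eef_pos: [585.1, 22.4, 125.3]
eef_rot: [[0.541, 0.0, 0.841], [-0.841, -0.001, 0.541], [0.001, -1.0, -0.0]]
force: [-0.4, -0.5, -4.0]
gripper_width: 9.6
```

Run:
```python
from cov import *
st()
shot('scene','s10',(230,90,350,200),6)
```

```text
t 11.2833 p [585.13  22.39 125.31] F [-0.37 -0.47 -4.02] T [-0.14 -0.12 -0.04] w 9.64110458067512
[[0.541, 0.0, 0.841], [-0.841, -0.001, 0.541], [0.001, -1.0, -0.0]] [-0.   -0.03  1.76 -0.    1.41  0.99]
```

View pics/s10.png

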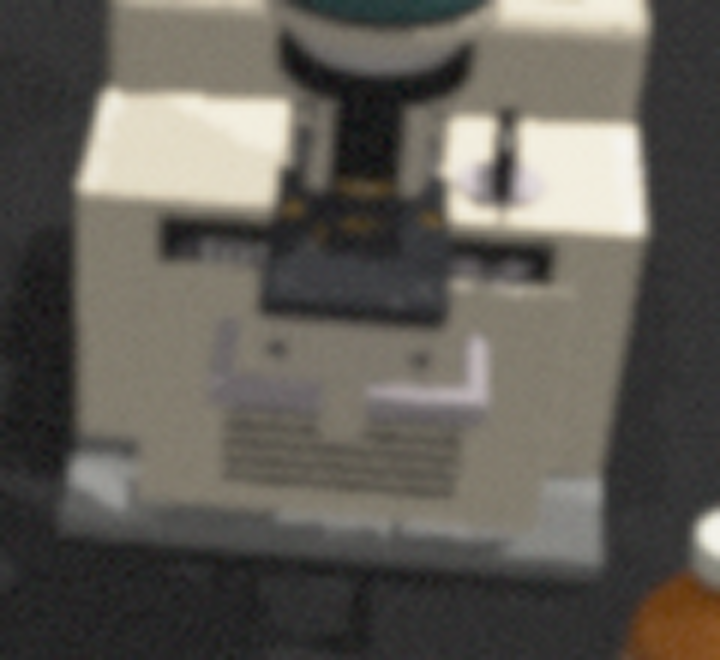

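Request:
send_rows(deltas="0 1 0 0 0 0 0;0 2 0 0 0 0 0;0 3 0 0 0 0 0;0 3 0 0 0 0 0")

```text
time: 11.67
eef_pos: [584.9, 22.4, 121.7]
eef_rot: [[0.541, -0.0, 0.841], [-0.841, -0.001, 0.541], [0.001, -1.0, -0.001]]
force: [0.3, 0.1, -3.7]
gripper_width: 9.7
```

Request:
send_rows(deltas="0 1 0 0 0 0 0;0 2 0 0 0 0 0;0 2 0 0 0 0 0")

```text
time: 11.92
eef_pos: [584.9, 22.3, 119.8]
eef_rot: [[0.541, -0.0, 0.841], [-0.841, -0.001, 0.541], [0.001, -1.0, -0.001]]
force: [-0.2, 0.2, -5.5]
gripper_width: 9.7
```

Request:
send_rows(deltas="0 1 0 0 0 0 0;0 1.5 0 0 0 0 0;0 1.5 0 0 0 0 0")

```text
time: 12.17
eef_pos: [584.9, 22.4, 118.3]
eef_rot: [[0.541, -0.0, 0.841], [-0.841, -0.001, 0.541], [0.001, -1.0, -0.001]]
force: [0.6, -0.1, -4.1]
gripper_width: 9.7
```

Request:
send_rows(deltas="0 0.5 0 0 0 0 0;0 1 0 0 0 0 0;0 1 0 0 0 0 0")

```text
time: 12.42
eef_pos: [585.0, 22.4, 117.4]
eef_rot: [[0.541, -0.0, 0.841], [-0.841, -0.001, 0.541], [0.001, -1.0, -0.001]]
force: [0.1, -0.1, -3.1]
gripper_width: 9.3
```

Request:
send_rows(deltas="0 0.5 0 0 0 0 0;0 1 0 0 0 0 0;0 1 0 0 0 0 0")

```text
time: 12.67
eef_pos: [585.2, 22.1, 117.1]
eef_rot: [[0.541, 0.001, 0.841], [-0.841, -0.001, 0.541], [0.002, -1.0, -0.0]]
force: [-0.6, -4.9, 4.3]
gripper_width: 9.4
```

Request:
send_rows(deltas="0 0.5 0 0 0 0 0;0 1 0 0 0 0 0;0 1 0 0 0 0 0")

```text
time: 12.92
eef_pos: [585.5, 21.7, 116.9]
eef_rot: [[0.541, 0.002, 0.841], [-0.841, -0.002, 0.541], [0.003, -1.0, 0.0]]
force: [-3.4, -7.7, 10.4]
gripper_width: 9.4
```

Request:
send_rows(deltas="0 -1.5 0 0 0 0 0;0 -1.5 0 0 0 0 0;0 -1.5 0 0 0 0 0")

```text
time: 13.17
eef_pos: [585.1, 22.3, 117.2]
eef_rot: [[0.541, 0.0, 0.841], [-0.841, -0.001, 0.541], [0.001, -1.0, -0.0]]
force: [-0.3, -2.8, 3.4]
gripper_width: 9.5
```

Run:
```python
from cov import *
st()
s=state();print('F cyc',RC.T@s['force'],'grasp cyc',RC.T@(s['eef_pos']-11*s['eef_rot'][:,1]-OC))
shot('scene','s11',(230,90,350,200),6)
im=cv2.imread('pics/raw_s11.png')[:,:,::-1]
shot('s','s11l',(240,115,290,185),8,im)
shot('s','s11r',(290,115,340,185),8,im)
```

```text
t 13.1667 p [585.13  22.28 117.22] F [-0.3  -2.78  3.35] T [-0.59 -0.1   0.02] w 9.495746728456743
[[0.541, 0.0, 0.841], [-0.841, -0.001, 0.541], [0.001, -1.0, -0.0]] [-0.   -0.03  1.77 -0.    1.4   0.99]
F cyc [-2.17  1.76  3.35] grasp cyc [-105.18    0.19  128.22]
```

View pics/s11l.png

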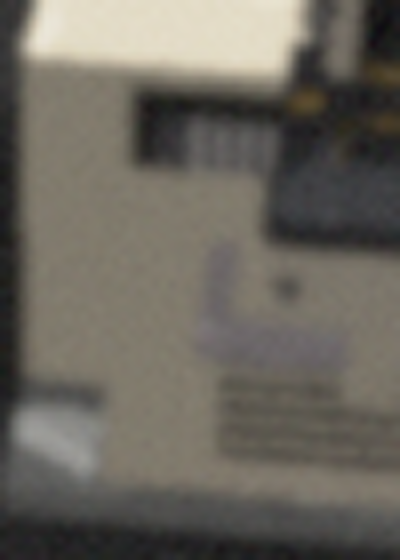

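View pics/s11r.png

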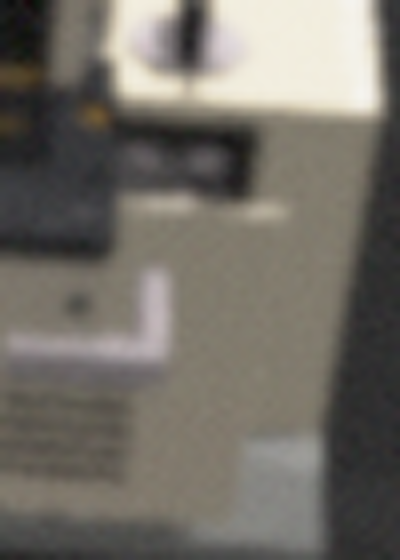

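Run:
```python
from cov import *
print('meas BL x 252.4, BR x 319.3 y179, TR 325.8,140.8')
for y in(-2,-1,0,1,2):
  print(y,proj('scene',[W((-57.2,y+95,20)),W((-57.2,y+95,30)),W((-57.2,y-95,20)),W((-57.2,y-95,155))]).ravel())
```

```text
meas BL x 252.4, BR x 319.3 y179, TR 325.8,140.8
-2 [252.91 174.67 252.96 171.99 318.9  180.4  325.61 140.96]
-1 [252.57 174.64 252.61 171.96 318.55 180.37 325.23 140.93]
0 [252.23 174.61 252.27 171.93 318.2  180.34 324.84 140.9 ]
1 [251.89 174.58 251.92 171.9  317.84 180.31 324.46 140.87]
2 [251.54 174.55 251.58 171.87 317.49 180.28 324.07 140.84]
```

Request:
send_rows(deltas="-4 0 -1.2 0 0 0 0;-9 0 -1.2 0 0 0 0;-15 0 -1.2 0 0 0 0;-20 0 -1.2 0 0 0 0;-20 0 -1.2 0 0 0 0")

```text
time: 13.63
eef_pos: [572.9, 39.2, 117.3]
eef_rot: [[0.542, 0.001, 0.841], [-0.841, -0.001, 0.542], [0.001, -1.0, 0.0]]
force: [1.0, -2.8, 4.9]
gripper_width: 9.4
```

```bash
cat > chk.py <<'E'
from cov import *
st()
s=state();print('F cyc',RC.T@s['force'],'grasp cyc',RC.T@(s['eef_pos']-11*s['eef_rot'][:,1]-OC));Rt=np.c_[-RC[:,0],[0,0,-1],-RC[:,1]]
print('rot err deg',np.degrees(Ro.from_matrix(s['eef_rot'].T@Rt).as_rotvec()))
E
python3 chk.py
```

```text
t 13.6333 p [572.87  39.25 117.27] F [ 1.05 -2.82  4.89] T [-0.61 -0.5  -0.04] w 9.4121843393532
[[0.542, 0.001, 0.841], [-0.841, -0.001, 0.542], [0.001, -1.0, 0.0]] [ 0.02 -0.05  1.79 -0.    1.4   1.02]
F cyc [-2.94  0.65  4.89] grasp cyc [-84.28   1.31 128.27]
rot err deg [-0.   -0.01  0.06]
```

Request:
send_rows(deltas="-3 0 0 0 0 0 0;-6 0 0 0 0 0 0;-10 0 0 0 0 0 0;-14 0 0 0 0 0 0;-14 0 0 0 0 0 0")

```text
time: 14.05
eef_pos: [565.5, 50.7, 117.3]
eef_rot: [[0.542, 0.001, 0.841], [-0.841, -0.001, 0.542], [0.001, -1.0, 0.0]]
force: [3.4, -4.4, 8.5]
gripper_width: 9.4
```

Request:
send_rows(deltas="-2 0 0 0 0 0 0;-4 0 0 0 0 0 0;-6 0 0 0 0 0 0;-7 0 0 0 0 0 0;-7 0 0 0 0 0 0")

```text
time: 14.47
eef_pos: [562.0, 56.1, 117.6]
eef_rot: [[0.541, 0.001, 0.841], [-0.841, -0.002, 0.541], [0.002, -1.0, 0.0]]
force: [2.6, -7.2, 9.4]
gripper_width: 9.8
```

```bash
python3 chk.py
python3 - <<'E'
from cov import *
shot('scene','s12',(230,90,350,200),6)
E
```

```text
t 14.4667 p [562.01  56.08 117.57] F [ 2.63 -7.15  9.43] T [-1.39 -0.46 -0.03] w 9.764411978652957
[[0.541, 0.001, 0.841], [-0.841, -0.002, 0.541], [0.002, -1.0, 0.0]] [ 0.06 -0.07  1.81 -0.    1.4   1.05]
F cyc [-7.44  1.66  9.43] grasp cyc [-64.23   1.31 128.57]
rot err deg [-0.   -0.03  0.11]
```

View pics/s12.png

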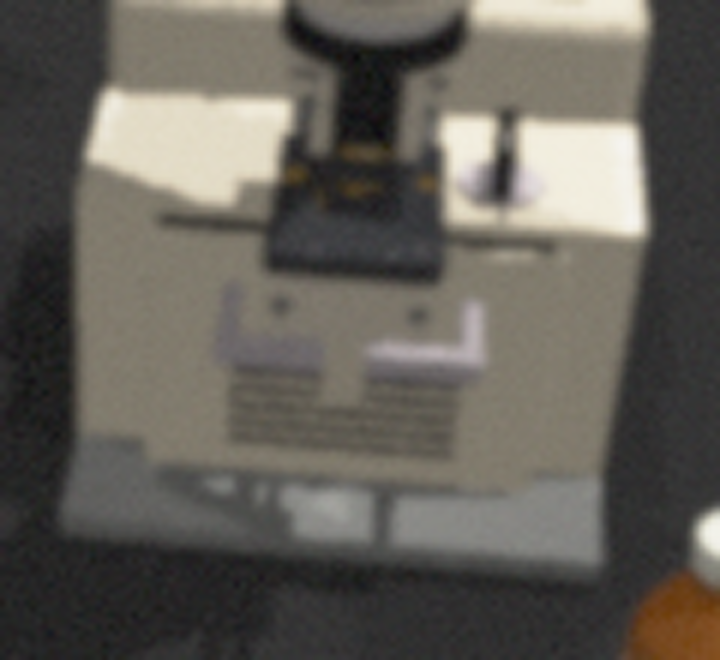

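Request:
send_rows(deltas="0 -1 0 0 0 0 0;0 -1 0 0 0 0 0;0 -1 0 0 0 0 0")

```text
time: 14.77
eef_pos: [561.3, 56.5, 117.3]
eef_rot: [[0.541, -0.001, 0.841], [-0.841, -0.001, 0.541], [-0.0, -1.0, -0.002]]
force: [0.5, -1.9, -1.2]
gripper_width: 9.8
```

```bash
python3 chk.py
```

```text
t 14.7667 p [561.26  56.46 117.26] F [ 0.55 -1.94 -1.2 ] T [-0.25 -0.09  0.02] w 9.821895500129525
[[0.541, -0.001, 0.841], [-0.841, -0.001, 0.541], [-0.0, -1.0, -0.002]] [ 0.06 -0.07  1.81 -0.    1.4   1.05]
F cyc [-1.93  0.6  -1.2 ] grasp cyc [-63.53   1.72 128.26]
rot err deg [ 0.09 -0.02 -0.02]
```

Request:
send_rows(deltas="-1 0 0 0 0 0 0;-2 0 0 0 0 0 0;-3 0 0 0 0 0 0;-4 0 0 0 0 0 0;-4 0 0 0 0 0 0")

```text
time: 15.18
eef_pos: [559.3, 59.6, 117.6]
eef_rot: [[0.541, -0.001, 0.841], [-0.841, -0.001, 0.541], [0.001, -1.0, -0.001]]
force: [-0.0, -2.8, -3.6]
gripper_width: 9.9
```

Request:
send_rows(deltas="-0.5 0 0 0 0 0 0;-1 0 0 0 0 0 0;-1.5 0 0 0 0 0 0;-2 0 0 0 0 0 0;-2 0 0 0 0 0 0")

```text
time: 15.6
eef_pos: [558.4, 61.5, 117.9]
eef_rot: [[0.541, -0.0, 0.841], [-0.841, -0.001, 0.541], [0.0, -1.0, -0.001]]
force: [-0.8, -0.2, -3.6]
gripper_width: 9.5
```

```bash
python3 chk.py
```

```text
t 15.6 p [558.4   61.46 117.91] F [-0.83 -0.16 -3.62] T [-0.26  0.02  0.01] w 9.475328609131724
[[0.541, -0.0, 0.841], [-0.841, -0.001, 0.541], [0.0, -1.0, -0.001]] [ 0.06 -0.08  1.82 -0.    1.4   1.06]
F cyc [ 0.32  0.78 -3.62] grasp cyc [-57.78   1.43 128.91]
rot err deg [ 0.03 -0.02  0.03]
```

Request:
send_rows(deltas="0 0.8 0 0 0 0 0;-1 0.8 0 0 0 0 0;-2 0.8 0 0 0 0 0;-2 0.8 0 0 0 0 0")

```text
time: 15.93
eef_pos: [557.5, 62.8, 117.4]
eef_rot: [[0.541, 0.0, 0.841], [-0.841, -0.001, 0.541], [0.001, -1.0, -0.0]]
force: [-0.4, -4.4, 0.4]
gripper_width: 9.2
```

```bash
python3 chk.py
```

```text
t 15.9333 p [557.52  62.82 117.42] F [-0.41 -4.45  0.41] T [-0.82 -0.1  -0.01] w 9.166983976211988
[[0.541, 0.0, 0.841], [-0.841, -0.001, 0.541], [0.001, -1.0, -0.0]] [ 0.07 -0.08  1.82 -0.    1.4   1.07]
F cyc [-3.51  2.75  0.41] grasp cyc [-56.14   1.43 128.42]
rot err deg [ 0.02 -0.04  0.08]
```

Request:
send_rows(deltas="-1 0 0 0 0 0 0;-2 0 0 0 0 0 0;-2 0 0 0 0 0 0;-2 0 0 0 0 0 0")

```text
time: 16.27
eef_pos: [556.5, 64.2, 117.4]
eef_rot: [[0.541, 0.0, 0.841], [-0.841, -0.002, 0.541], [0.002, -1.0, -0.001]]
force: [-0.8, -5.4, 0.4]
gripper_width: 9.7
```

```bash
python3 chk.py;python3 - <<'E'
from cov import *
shot('scene','s13',(230,90,350,200),6)
E
```

```text
t 16.2667 p [556.48  64.23 117.44] F [-0.78 -5.35  0.42] T [-1.19 -0.09 -0.12] w 9.730878844513496
[[0.541, 0.0, 0.841], [-0.841, -0.002, 0.541], [0.002, -1.0, -0.001]] [ 0.07 -0.08  1.82 -0.    1.4   1.07]
F cyc [-4.07  3.55  0.42] grasp cyc [-54.39   1.54 128.44]
rot err deg [ 0.03 -0.05  0.09]
```

View pics/s13.png

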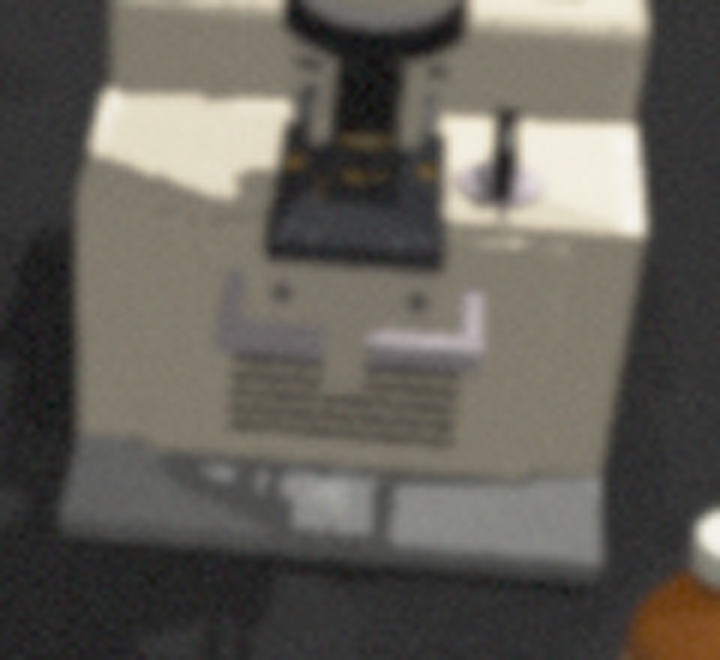

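Request:
send_rows(deltas="-1 0 0 0 0 0 0;-1 0 0 0 0 0 0;-1 0 0 0 0 0 0")

```text
time: 16.57
eef_pos: [556.1, 64.9, 117.5]
eef_rot: [[0.541, 0.001, 0.841], [-0.841, -0.002, 0.541], [0.002, -1.0, -0.0]]
force: [1.6, -6.8, 0.3]
gripper_width: 9.3
```

Request:
send_rows(deltas="0 0 0 0 0 0 0")

```text
time: 16.65
eef_pos: [556.1, 64.9, 117.5]
eef_rot: [[0.541, 0.001, 0.841], [-0.841, -0.002, 0.541], [0.002, -1.0, -0.0]]
force: [0.2, -6.8, -0.2]
gripper_width: 9.7
```

Request:
send_rows(deltas="0 0 0 0 0 0 0")

```text
time: 16.73
eef_pos: [556.0, 64.9, 117.5]
eef_rot: [[0.541, 0.001, 0.841], [-0.841, -0.002, 0.541], [0.002, -1.0, -0.0]]
force: [0.9, -7.1, 0.3]
gripper_width: 9.3
```

```bash
python3 chk.py
```

```text
t 16.7333 p [556.03  64.93 117.46] F [ 0.85 -7.08  0.34] T [-1.37 -0.28 -0.07] w 9.346047194949113
[[0.541, 0.001, 0.841], [-0.841, -0.002, 0.541], [0.002, -1.0, -0.0]] [ 0.07 -0.08  1.82 -0.    1.4   1.07]
F cyc [-6.41  3.12  0.34] grasp cyc [-53.56   1.54 128.46]
rot err deg [ 0.03 -0.05  0.11]
```

Request:
send_rows(deltas="-1 0 0 0 0 0 0;-1 0 0 0 0 0 0;-1 0 0 0 0 0 0")

```text
time: 16.98
eef_pos: [555.6, 65.6, 117.5]
eef_rot: [[0.541, 0.001, 0.841], [-0.841, -0.002, 0.541], [0.002, -1.0, -0.0]]
force: [2.6, -9.4, -0.1]
gripper_width: 9.1
```

Request:
send_rows(deltas="0 0 0 0 0 0 0")

```text
time: 17.07
eef_pos: [555.6, 65.6, 117.5]
eef_rot: [[0.541, 0.001, 0.841], [-0.841, -0.002, 0.541], [0.002, -1.0, -0.0]]
force: [2.3, -8.9, -0.3]
gripper_width: 9.3
```

```bash
python3 chk.py
python3 - <<'E'
from cov import *
shot('top','t14',(130,130,290,290),3.7)
shot('scene','s14',(240,120,340,185),8)
E
```

```text
t 17.0667 p [555.62  65.58 117.46] F [ 2.33 -8.93 -0.3 ] T [-1.6  -0.47 -0.13] w 9.25042371642595
[[0.541, 0.001, 0.841], [-0.841, -0.002, 0.541], [0.002, -1.0, -0.0]] [ 0.07 -0.09  1.82 -0.    1.4   1.07]
F cyc [-8.76  2.88 -0.3 ] grasp cyc [-52.79   1.53 128.46]
rot err deg [ 0.02 -0.06  0.14]
```

View pics/s14.png

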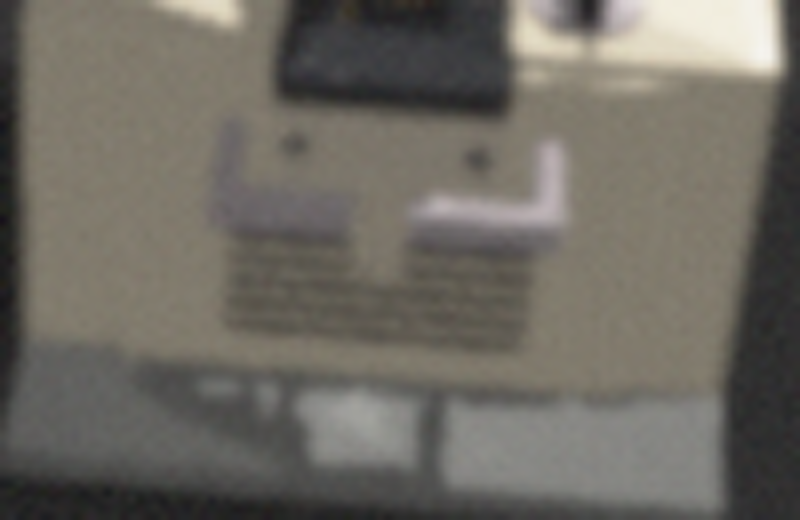

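View pics/t14.png

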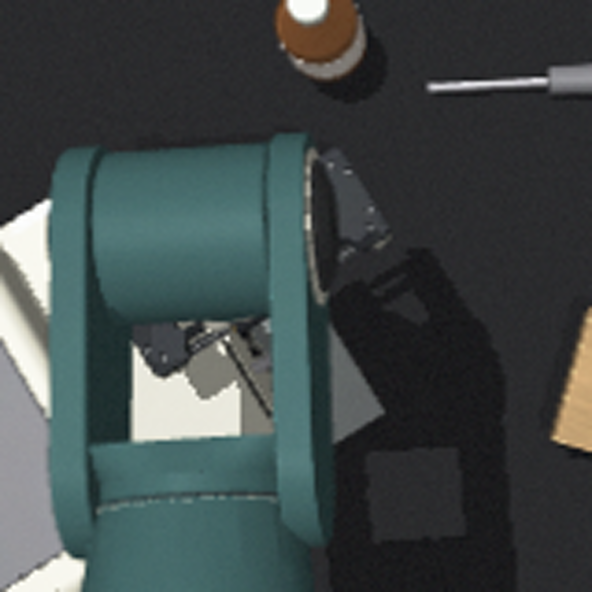

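Request:
send_rows(deltas="0 0 0 0 0 0 0;0 0 0 0 0 0 0;0 0 0 0 0 0 0;0 0 0 0 0 0 0;0 0 0 0 0 0 0")

```text
time: 17.58
eef_pos: [555.6, 65.6, 117.5]
eef_rot: [[0.541, 0.001, 0.841], [-0.841, -0.002, 0.541], [0.002, -1.0, -0.0]]
force: [2.4, -8.7, 0.6]
gripper_width: 9.5
```

```bash
python3 chk.py
python3 - <<'E'
from cov import *
im=snapshot('scene');shot('s','s15',None,1.5,im)
print('cover corners pred (x=-5.5)',proj('scene',[W((-7,95,20)),W((-7,-95,20)),W((-7,95,155)),W((-7,-95,155))]))
E
```

```text
t 17.5833 p [555.63  65.6  117.49] F [ 2.41 -8.69  0.58] T [-1.64 -0.45 -0.1 ] w 9.453891538209893
[[0.541, 0.001, 0.841], [-0.841, -0.002, 0.541], [0.002, -1.0, -0.0]] [ 0.07 -0.09  1.82 -0.    1.4   1.07]
F cyc [-8.61  2.68  0.58] grasp cyc [-52.77   1.51 128.49]
rot err deg [ 0.02 -0.06  0.14]
cover corners pred (x=-5.5) [[254.27 164.14]
 [317.97 169.52]
 [255.   125.37]
 [324.34 130.63]]
```

View pics/s15.png

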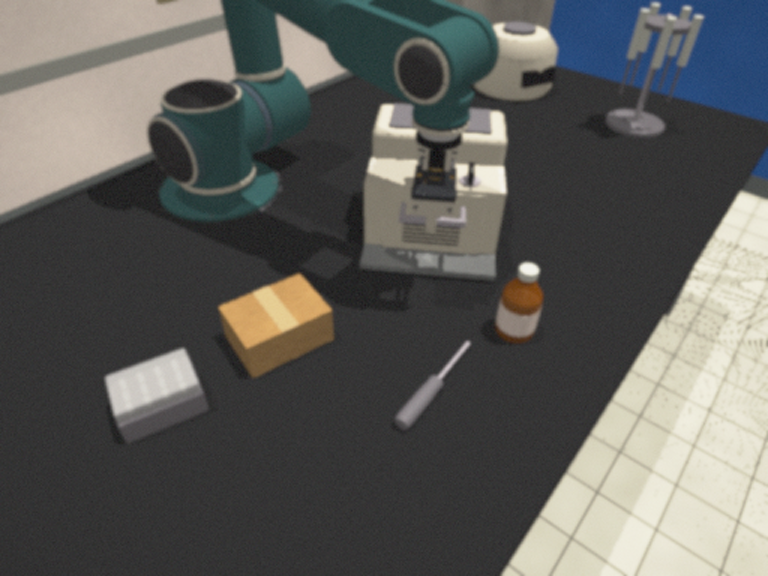

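```bash
python3 -c "
from rig import *
print(finish_job())"
```

```text
the job is handed in; nothing more can be done
None
```

I turned the knob to the index mark, and the cover now stands on the plinth, pressed against the gasket with the gripper still holding the handle. The job was handed in at about 17.6 s of the 62 s allowed.

- **Knob:** I turned it from about 0.9 rad to 0. The gripper's yaw was within about 0.003 rad of the mark when I let go. A line fit to the top image read about 0.09 rad off, but shadow likely biased it. A box fit and the eye put it within 0.05, and the stud's head needs about 0.2.
- **Cover position:** It is square to the opening to about 0.2° by the gripper, and centred to about 1 mm by estimate. The visible bottom-left corner in the last close-up was about 2 pixels from where it should be. The plinth carries roughly 4 N of the cover's weight.
- **Stud:** It met no block, and the estimated depth puts its tip well past the catch's slot mouth. I could not see it directly.
- **Press:** It held steady at about 8.6 N into the opening. Allowing 1–3 N for friction, that is about 2.3–3 mm of gasket squeeze.
- **Disagreements:** The camera-based position alone would give about 5 mm of squeeze. I trusted the force reading, because position is only good to about 2 mm and the force was still rising at about 3 N/mm, so it had not hit a hard stop. About 2.7 N of sideways force remained on the tool.
- **Bystanders:** The bottle, screwdriver and tip box look unmoved in the last picture.

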